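# Tighten the barrier's spring-anchor screw eye with a tommy bar

### The job

The screw eye in the plywood rim that anchors the start barrier's return spring has worked loose. Take the steel tommy bar from its rest, slide it through the eye and turn the eye clockwise (seen from above) with the bar until its collar is drawn down snug, but do not over-tighten it or it will strip the wood. Then draw the bar out, lay it back in both cradles of its rest, and leave the start lever and the things lying about alone.

Things in the scene. Friction and masses are not known exactly. Their poses are not given: they have to be found in the camera images.
- screw_eye: Plain steel screw eye, 8 mm shank, upright in the rim; origin on its axis at the collar's underside, z up. Above the collar (24 mm across, 3.5 mm thick) and a 9 mm neck stands the ring: 32 mm outside, 8 mm wire, 16 mm round hole running level along the body's own x axis. Right-handed: turns clockwise seen from above, sinking 0.6 mm per rad. Turn it with the bar, not with the fingers.
- eye_loop (a point): Centre of the ring's hole, 27 mm above the collar's underside, about 29 mm above the rim. x along the hole, z up. The 10 mm bar has 3 mm to spare all round in it, and swings freely about 40 degrees either side of the hole's axis before it bears on both sides of the ring and starts to turn it.
- eye_collar (a point): Underside of the eye's collar, on the axis. At first it stands 0.5 to 1.1 rad of turn above its 32 mm washer: to be felt. Loose, it turns against a steady 0.12 N m about its axis; when the collar meets the washer it stops and torque climbs steeply. Snug is 0.25 to 0.4 N m; at about 0.6 N m (or 65 N of bar on ring in all, sideways push included) it strips or bends. Let go, it stays put.
- bar_mid (a point): Middle of the tommy bar, on its axis. Plain round steel bar, 10 mm thick, 200 mm long with round ends, about 0.12 kg; x along the bar (the bar may roll about it).
- rest_mid (a point): Where the bar's middle lies in its rest: 34 mm above the rim, half-way between two steel V cradles centred 55 mm either side along the bar and 18 mm wide; x along the bar, z up. The Vs are 25 mm wide at the top, 5.5 mm above this point. Between them is a 6 mm board 52 mm wide, so 92 mm of bar is free for the fingers.
- bar_rest: The bar's rest, fixed to the rim: origin under its middle at the rim's surface, axes as rest_mid.
- start_lever: Chrome lever and barrier on a steel foot 80 x 150 mm bolted to the rim, origin under the foot's centre; lever knob 160 mm high at its +y half, white barrier arm 50 mm above the rim reaching 0.33 m to +x over the lanes. Not to be struck.
- throttle: Red plastic hand throttle lying loose, 165 x 50 mm, 34 mm high, origin near the middle of its underside.
- ashtray: Green glass ashtray, 110 mm across, 32 mm high, loose, origin at the centre of its underside.
- sanding_block: Steel tyre sanding block with rubber sole, 112 x 47 mm, 32 mm high with its two screws, loose, origin at the centre of its underside.
Things that resemble listed ones, but are neither listed nor needed, are in the scene too. Leave any purple or red look-alike of the part that bears screw_eye alone.

How it is judged (in metres and radians):
On the way, in this order (a step that is already met when the one before it is completed fails the run):
1. the bar is through the eye's ring (x of eye_loop in the frame of bar_mid between -0.092 and 0.092 m and y of eye_loop in the frame of bar_mid between -0.006 and 0.006 m and z of eye_loop in the frame of bar_mid between -0.006 and 0.006 m), for 0.1 s.
2. with the bar still through the ring, the collar is home on the washer and drawn up snug: the bar bears on the ring with over 20 N in all, some 0.2 N m (height (world z) of eye_collar below 0.00153 m and contact force between tommy_bar and screw_eye above 20 N and x of eye_loop in the frame of bar_mid between -0.1 and 0.1 m and distance between eye_loop and bar_mid below 0.1 m), for 0.1 s.
At the end, for the whole second after the job is handed in: The eye's collar is still down on the washer (within 0.1 rad of the turn at which it seats), and the bar lies at rest in both V cradles of its rest, its middle within 25 mm of the rest's middle and its axis within 0.06 rad of the rest's (height (world z) of eye_collar below 0.00156 m and distance between bar_mid and rest_mid below 0.025 m and z of bar_mid in the frame of bar_rest between 0.031 and 0.037 m and y of bar_mid in the frame of bar_rest between -0.004 and 0.004 m and angle between the x axis of bar_mid and the x axis of bar_rest, either way round below 0.06 rad and linear speed of tommy_bar below 0.02 m/s); the robot touches nothing.
It fails at once if the bar bears on the ring with over 65 N in all (about 0.6 N m): the eye is over-tightened or bent (contact force between tommy_bar and screw_eye above 65 N).
It fails at once if the fingers, not the bar, push on the eye (contact force between the fingers and screw_eye above 3 N).
It fails at once if the start lever is struck (contact force between anything else and start_lever above 4 N).
It fails at once if a thing lying about is moved more than 20 mm (distance of any of throttle, ashtray, sanding_block from where it was at the start of the episode above 0.02 m).
It also fails if it takes over 67 s, if anything falls off the work surface, if the arm or the gripper's body presses on something with over 40 N, if the wrist force passes 120 N, or if a joint passes its speed limit or range.

### The arm

A 6-joint arm with a two-finger parallel gripper is mounted at the origin on the work surface. World frame = base frame: x ahead of the robot, y to its left, z up, the work surface at z = 0. Lengths are in mm, angles in rad, forces in N, time in s.
With the tool pointing down it reaches from about 400 to 925 mm from the base axis. Payload 12.5 kg.
Tool frame: the origin (TCP) lies at the very end of the fingers, on their centre line; the grasp point (between the pads) lies 19 mm behind it; y points along the fingers, z is the direction in which the jaws open and shut, and the axes are right-handed (so a half turn about y gives the same grasp; the last joint's range is limited). The gripper opens to 95 mm and grips with 3 to 60 N. Pads are 20 mm wide; open, the fingers measure 119 mm over their backs; the gripper's body (75 mm by 180 mm) begins 59 mm behind the grasp point.
Start: joints at [1.105, 0.491, 1.559, -0, 1.092, -0.106], TCP at [220.039, 585.004, 214.661] pointing down, gripper open.
Joint ranges: [-3.1, 3.1], [-0.84, 2.19], [0.05, 2.79], [-1.13, 4.28], [0.06, 2.93], [-2.69, 2.69]. Speed limits (rad/s): [2.22, 2.22, 2.79, 3.14, 3.14, 3.14].

### API

Orientations are given as [roll, pitch, yaw] about the fixed x, y, z axes, in that order (R = Rz(yaw) Ry(pitch) Rx(roll)).
In Python, from cell import env, optics gives the robot as it stands.
- The arm moves only by the tool drive_tool, never from a script. Its argument "steps" is a list of rows, each an object with "slide": the shift along the tool's x, y, z in m, a list of three; "dr": the turn, a rotation vector about the tool's x, y, z in rad, a list of three; "fingers": the finger opening in m, from 0 to 0.0951. A call has 1 to 5 rows; each row is the pose to reach, as a shift and turn from the pose commanded when the call began, along the tool's axes at that moment; what a row does not reach only later rows make up. A row lasts 1/12 s, in which the tool goes at most 41.7 mm and 7.16 degrees, less where a joint would pass 70% of its speed; a pose out of reach is approached as far as the arm can. A call with a gripper value outside its range is refused whole. The fingers move at their own pace and stop on an object; the grip force is fixed at half the most. Time passes only in rows, so rows that repeat a pose let the fingers close. It gives the time, the measured TCP pose, the force and the opening at its end, in the units of the state.
- env.state(): the state, without advancing time (a new reading comes with each control period).
- optics.read_camera(name): name is "side" or "top"; returns the picture (384x512x3 uint8, red, green, blue); there is no depth.
- optics.camera_model(name): a dict with "mtx" (3x3 intrinsics, pixels), "R" (3x3) and "t" (3): a world point X has camera coordinates R X + t. Camera axes: x right, y down, z forward; pixel columns grow to the right and rows downward; lengths in mm; the calibration is good to about 2 mm. A picture is of the moment at which its call begins. camera_model takes no time and is no camera call.
- env.job_done(): hands the job in, once; it reports no verdict.
The state is a dict: "t": time; "joints": joint angles; "qvel": joint speeds; "tau": joint torques, N m; "eef_pos": TCP position; "tcp_rot": TCP orientation; "ft_force": force on the tool from outside, world axes, zero at the start; "moment": the same for the moment, N m; "opening": opening from 0.0 (shut) to 1.0 (fully open).
Only numpy, scipy, OpenCV 4.12 (cv2) and the standard library are available. Lean on these libraries where they do the work, as an engineer would, in place of code of your own. Each camera call takes 0.05 s, during which the arm holds its last target.

## Working session

There is one attempt and no reset: what is moved stays moved. The work goes in short steps, Python scripts to look and compute and a tool call to move; the robot and the scene stay as the last step left them, time stands still between calls to the robot, and variables do not carry over. Pictures are saved under pics/ and viewed, and the job is handed in when it is done.

Besides the shell and the picture viewer there is one more tool, called by a JSON object that holds its "op" and its "data". drive_tool: Moves the arm, as the interface text tells. Its arguments: {"type":"object","properties":{"steps":{"type":"array","items":{"type":"object","properties":{"slide":{"type":"array","items":{"type":"number"}},"dr":{"type":"array","items":{"type":"number"}},"fingers":{"type":"number"}}}}},"required":["steps"]}

```bash
mkdir -p pics; ls; python3 - <<'E'
from cell import env, optics
import cv2
s=env.state();print(s)
for n in("side","top"):
    im=optics.read_camera(n);cv2.imwrite(f"pics/{n}0.png",im[:,:,::-1])
    m=optics.camera_model(n);print(n,m)
E
```

```text
pics
{'t': 0.0, 'joints': array([ 1.10544034e+00,  4.91547887e-01,  1.55946664e+00,  3.13398936e-06,
        1.09173205e+00, -1.05595534e-01]), 'qvel': array([-0.00082379,  0.00112308,  0.00107395,  0.00091482, -0.00133438,
        0.00029728]), 'tau': array([ 2.84691254e-03, -6.12626910e+01, -2.58173704e+01,  6.92936475e-02,
        4.82453650e-02, -1.10187218e-04]), 'eef_pos': array([219.88872994, 584.76259622, 214.06309243]), 'tcp_rot': array([-1.57194353e+00,  1.24386881e-04, -3.59761972e-01]), 'ft_force': array([ 0.44477099,  0.57486927, -0.17036365]), 'moment': array([-0.03480707,  0.0571656 , -0.01237028]), 'opening': 1.0011525386292561}
side {'mtx': array([[410.96315264,   0.        , 253.43690773],
       [  0.        , 410.96315264, 190.0543377 ],
       [  0.        ,   0.        ,   1.        ]]), 'R': array([[ 0.70421193, -0.70998897, -0.00110607],
       [-0.41415992, -0.40952363, -0.81287266],
       [ 0.57667765,  0.57289272, -0.5824404 ]]), 't': array([-392.48866346,  270.62225024,  746.25302918])}
top {'mtx': array([[483.09587054,   0.        , 259.81911301],
       [  0.        , 483.09587054, 192.8241826 ],
       [  0.        ,   0.        ,   1.        ]]), 'R': array([[-0.02281291, -0.9997151 , -0.00701999],
       [-0.99618147,  0.02332306, -0.08413396],
       [ 0.08427372,  0.00507384, -0.99642972]]), 't': array([  61.15992088,  581.52439647, 1294.94422586])}
```

View pics/side0.png

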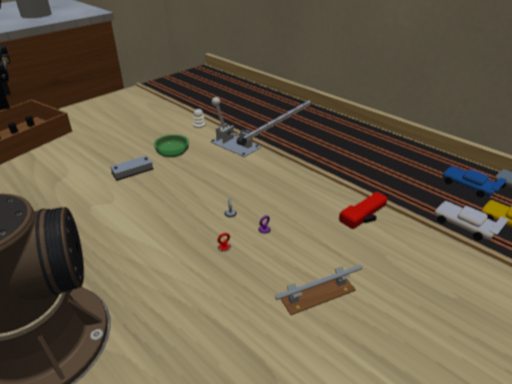

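View pics/top0.png

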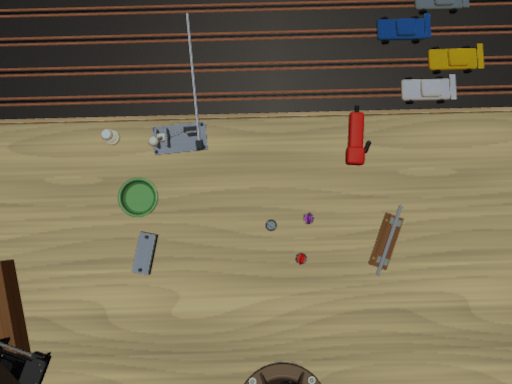

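The plain steel eye is at side (231,208) / top (271,225). The look-alikes are purple at side (264,225) / top (308,218) and red at side (223,241) / top (301,259). The steel one fits the description. The bar is in its rest at top (389,241). I'll confirm in an enlarged crop.

```bash
python3 - <<'E'
import cv2,numpy as np
a=cv2.imread("pics/side0.png");b=cv2.imread("pics/top0.png")
c1=cv2.resize(a[185:265,195:295],None,fx=4,fy=4,interpolation=cv2.INTER_CUBIC)
c2=cv2.resize(b[200:280,250:350],None,fx=4,fy=4,interpolation=cv2.INTER_CUBIC)
c3=cv2.resize(a[255:320,268:368],None,fx=4,fy=4,interpolation=cv2.INTER_CUBIC)
c4=cv2.resize(b[198:280,350:430],None,fx=4,fy=4,interpolation=cv2.INTER_CUBIC)
W=np.zeros((600,800,3),np.uint8)
W[:320,:400]=c1;W[:320,400:800]=c2;W[330:590,:400]=c3
W[330:590,400:720]=c4[30:290]
cv2.imwrite("pics/crop0.png",W)
cv2.imwrite("pics/crop0b.png",cv2.resize(a[190:225,211:251],None,fx=12,fy=12,interpolation=cv2.INTER_CUBIC))
E
```

```text
(no output)
```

View pics/crop0.png

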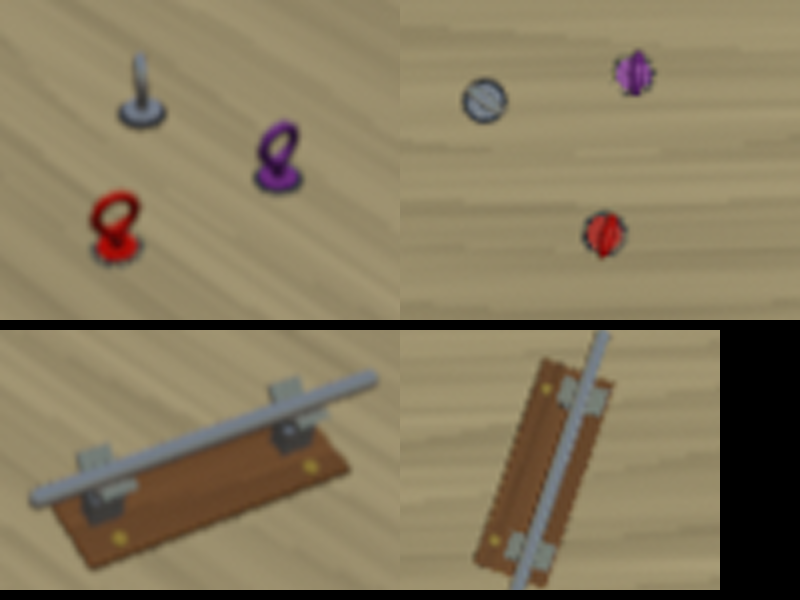

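View pics/crop0b.png

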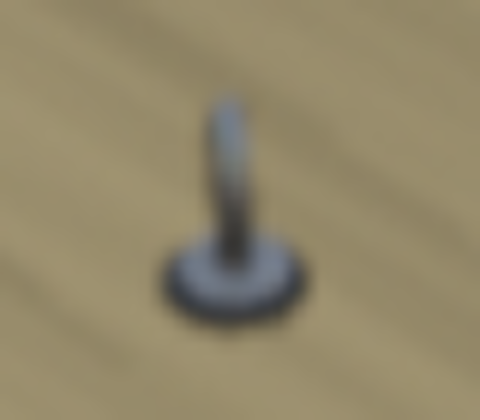

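```bash
cat > h.py <<'E'
from cell import env, optics
import cv2,numpy as np
np.set_printoptions(precision=2,suppress=True)
def cam(n):
    m=optics.camera_model(n);return m["mtx"],m["R"],m["t"]
def ray(n,uv):
    K,R,t=cam(n);d=R.T@np.linalg.inv(K)@np.array([uv[0],uv[1],1.]);c=-R.T@t
    return c,d/np.linalg.norm(d)
def onz(n,uv,z):
    c,d=ray(n,uv);return c+d*(z-c[2])/d[2]
def proj(n,X):
    K,R,t=cam(n);p=K@(R@np.asarray(X,float)+t);return p[:2]/p[2]
def tri(u1,u2):
    c1,d1=ray("side",u1);c2,d2=ray("top",u2)
    A=np.stack([d1,-d2],1);s=np.linalg.lstsq(A,c2-c1,rcond=None)[0]
    p,q=c1+d1*s[0],c2+d2*s[1];return (p+q)/2,np.linalg.norm(p-q)
def grey(im,box,th=0):
    r=im.astype(int);m=((r[...,2]-r[...,0])>th).astype(np.uint8)
    k=np.zeros_like(m);x0,y0,x1,y1=box;k[y0:y1,x0:x1]=m[y0:y1,x0:x1];return k
E
python3 - <<'E'
from h import *
a=cv2.imread("pics/side0.png")[:,:,::-1];b=cv2.imread("pics/top0.png")[:,:,::-1]
# eye
mt=grey(b,(255,210,290,240),-5);n,l,st,ce=cv2.connectedComponentsWithStats(mt);i=1+st[1:,4].argmax();print("top eye",st[i],ce[i],onz("top",ce[i],2))
ms=grey(a,(215,190,250,222),-5);n,l,st,ce=cv2.connectedComponentsWithStats(ms);i=1+st[1:,4].argmax();print("side eye",st[i],ce[i])
for y in range(195,220): 
    xs=np.where(l[y]==i)[0]
    if len(xs):print(y,xs.min(),xs.max(),xs.mean(),end='; ')
print()
# bar
for n,im,box in(("top",b,(365,195,415,285)),("side",a,(270,260,370,312))):
    m=grey(im,box,8);nn,l,st,ce=cv2.connectedComponentsWithStats(m);print(n,st[1:],ce[1:])
    cv2.imwrite(f"pics/m_{n}.png",cv2.resize(m*255,None,fx=1,fy=1))
for y in range(200,285,4):
    print(y,[tuple(b[y,x]) for x in range(0,0)],b[y,372:408,2].astype(int)-b[y,372:408,0])
E
```

```text
top eye [266 220  10  11  79] [270.71 224.86] [495.19  19.77   2.  ]
side eye [225 210  11   7  61] [230.05 212.7 ]
210 227 234 230.5; 211 226 234 230.0; 212 225 235 230.0; 213 225 235 230.0; 214 225 235 230.0; 215 226 234 230.0; 216 229 230 229.5; 
top [[377 206  25  69 138]] [[389.01 240.04]]
side [[277 266  84  31 202]
 [339 279   2   2   4]] [[317.6  281.13]
 [339.5  279.5 ]]
200 [] [-45 -47 -47 -47 -47 -47 -46 -46 -46 -47 -47 -46 -47 -47 -47 -46 -46 -46
 -46 -46 -46 -45 -46 -47 -46 -46 -46 -45 -46 -46 -46 -45 -46 -46 -45 -45]
204 [] [-47 -47 -47 -45 -46 -46 -46 -46 -46 -47 -47 -46 -47 -47 -46 -47 -47 -46
 -47 -47 -47 -47 -46 -47 -47 -47 -46 -47 -44 -46 -47 -47 -47 -48 -47 -47]
208 [] [-47 -47 -48 -48 -47 -47 -48 -48 -48 -47 -47 -48 -48 -48 -48 -48 -48 -48
 -47 -47 -47 -48 -47 -47 -47 -44 -21  10  18   2 -34 -47 -47 -47 -47 -47]
212 [] [-47 -46 -46 -46 -47 -45 -46 -46 -45 -45 -46 -45 -45 -46 -50 -49 -47 -46
 -45 -45 -45 -45 -45 -45 -36  -4  13  19 -15 -42 -46 -46 -46 -46 -45 -45]
216 [] [-47 -46 -47 -46 -46 -47 -46 -46 -46 -47 -47 -46 -46 -56 -58 -58 -55 -56
 -58 -53 -57 -61 -61 
[... 1970 characters left out ...]
49 -46 -47
 -47 -47 -47 -47 -47 -47 -47 -46 -47 -47 -47 -47 -46 -47 -47 -48 -47 -47]
272 [] [-47 -46 -47 -47 -29   6  16  15 -26 -46 -46 -46 -47 -46 -46 -47 -46 -47
 -45 -45 -46 -45 -46 -46 -46 -45 -45 -45 -46 -45 -46 -46 -46 -46 -46 -46]
276 [] [-45 -46 -45 -45 -45 -45 -45 -46 -46 -46 -46 -46 -46 -47 -47 -47 -47 -47
 -47 -47 -46 -48 -48 -48 -47 -47 -47 -47 -48 -47 -47 -47 -48 -47 -47 -47]
280 [] [-46 -46 -47 -47 -46 -46 -47 -46 -46 -46 -46 -47 -46 -46 -46 -47 -46 -47
 -47 -46 -47 -46 -47 -47 -46 -46 -46 -45 -46 -45 -46 -45 -46 -46 -45 -46]
284 [] [-46 -45 -45 -45 -46 -46 -45 -45 -45 -45 -47 -45 -45 -46 -46 -46 -45 -46
 -46 -47 -47 -46 -47 -47 -47 -46 -47 -46 -47 -47 -47 -47 -46 -47 -47 -47]
```

```bash
cat >> h.py <<'E'
def barfit(n,im,box,th=3):
    m=grey(im,box,th);nn,l,st,ce=cv2.connectedComponentsWithStats(m);i=1+st[1:,4].argmax()
    p=np.argwhere(l==i)[:,::-1].astype(np.float32)
    vx,vy,x,y=cv2.fitLine(p,cv2.DIST_HUBER,0,.01,.01).ravel();d=np.array([vx,vy]);o=np.array([x,y]);s=(p-o)@d
    return o+d*(s.min()-.3),o+d*(s.max()+.3)
E
python3 - <<'E'
from h import *
a=cv2.imread("pics/side0.png")[:,:,::-1];b=cv2.imread("pics/top0.png")[:,:,::-1]
T=barfit("top",b,(365,195,415,285),5);S=barfit("side",a,(270,260,370,312),8)
print(T,S)
for e in(T,S):
    n="top" if e is T else "side"
    P=[onz(n,u,34) for u in e];d=P[1]-P[0];print(n,P,"mid",(P[0]+P[1])/2,np.linalg.norm(d),"yaw",np.degrees(np.arctan2(d[1],d[0])))
T=sorted(T,key=lambda u:u[1]);S=sorted(S,key=lambda u:-u[1])
for u,v in zip(S,T):print("tri",tri(u,v))
# eye
m=cv2.GaussianBlur(a,(0,0),.01)
for y in range(190,222):print(y,(a[y,222:240,2].astype(int)-a[y,222:240,0]))
for z in(0,1.5,2):print(onz("side",(230.2,212.5),z),onz("top",(270.7,224.9),z))
E
```

```text
(array([377.29, 274.08], dtype=float32), array([400.64, 205.56], dtype=float32)) (array([276.63, 295.85], dtype=float32), array([360.27, 265.86], dtype=float32))
top [array([ 357.  , -260.94,   34.  ]), array([ 538.59, -331.79,   34.  ])] mid [ 447.8  -296.37   34.  ] 194.91214682832023 yaw -21.31276758570889
side [array([ 357.46, -260.57,   34.  ]), array([ 536.57, -330.59,   34.  ])] mid [ 447.01 -295.58   34.  ] 192.31299777109055 yaw -21.350560411476483
tri (array([ 466.01, -283.87,   -1.7 ]), np.float64(184.7075237893265))
tri (array([ 404.89, -307.83,  119.66]), np.float64(154.2054249926563))
190 [-44 -45 -44 -45 -45 -45 -45 -45 -45 -44 -44 -45 -45 -44 -45 -44 -45 -45]
191 [-43 -43 -44 -43 -44 -44 -45 -45 -46 -45 -45 -45 -45 -44 -44 -44 -45 -45]
192 [-43 -43 -43 -43 -44 -45 -45 -45 -46 -46 -45 -45 -45 -45 -44 -44 -45 -45]
193 [-42 -42 -42 -43 -44 -43 -45 -45 -45 -46 -45 -45 -45 -45 -45 -44 -44 -44]
194 [-44 -43 -43 -43 -42 -42 -43 -44 -45 -44 -45 -45 -45 -45 -45 -45 -45 -45]
195 [-44 -44 -43 -44 -43 -42 -43 -43 -43 -43 -45 -45 -45 -45 -46 -46 -45 -45]
196 [-45 -45 -44 -44 -43 -
[... 1439 characters left out ...]
-28 -44 -46 -45]
215 [-46 -45 -38 -21  -1   8  10  11  10  11  10   6  -4 -23 -38 -46 -46 -46]
216 [-46 -46 -45 -38 -27 -15  -7  -3  -3  -6 -10 -16 -26 -38 -44 -47 -46 -46]
217 [-46 -47 -46 -45 -42 -38 -35 -29 -30 -33 -35 -36 -40 -44 -46 -46 -46 -46]
218 [-46 -46 -46 -46 -45 -45 -44 -43 -43 -44 -44 -44 -44 -45 -46 -46 -45 -46]
219 [-45 -45 -45 -46 -46 -46 -46 -46 -46 -46 -45 -45 -45 -45 -45 -45 -46 -45]
220 [-44 -45 -45 -46 -46 -46 -46 -46 -45 -46 -46 -46 -45 -45 -45 -45 -45 -44]
221 [-45 -44 -45 -46 -46 -46 -46 -46 -46 -45 -45 -46 -46 -45 -45 -45 -44 -45]
[494.87  21.15   0.  ] [495.12  19.76   0.  ]
[493.63  19.74   1.5 ] [495.09  19.79   1.5 ]
[493.22  19.27   2.  ] [495.08  19.79   2.  ]
```

```bash
cat >> h.py <<'E'
from scipy.spatial.transform import Rotation as Ro
def Rt(s=None):
    s=s or env.state();return Ro.from_euler("xyz",s["tcp_rot"])
def go(x,y,z,yaw=None):
    s=env.state();R=Rt(s);d=R.inv().apply(np.array([x,y,z])-s["eef_pos"])/1e3
    np.set_printoptions(precision=4,suppress=True)
    out="slide",d
    if yaw is not None:
        w=(R.inv()*Ro.from_euler("xyz",[-np.pi/2,0,yaw])).as_rotvec();out+=("dr",w)
    print(s["t"],s["eef_pos"],s["tcp_rot"],s["ft_force"],s["moment"],s["opening"],*out)
E
python3 - <<'E'
from h import *
go(470,150,214,-.372);go(447.5,-296,120,-.372)
E
```

```text
0.1 [219.9308 584.8035 214.1413] [-1.5718  0.0001 -0.3598] [-0.3088  0.3794  0.2243] [-0.0762  0.0323  0.0367] 1.0028574027117239 slide [ 0.3871  0.0004 -0.3189] dr [ 0.001   0.0122 -0.0001]
0.1 [219.9308 584.8035 214.1413] [-1.5718  0.0001 -0.3598] [-0.3088  0.3794  0.2243] [-0.0762  0.0323  0.0367] 1.0028574027117239 slide [ 0.5231  0.0948 -0.7442] dr [ 0.001   0.0122 -0.0001]
```

{"op": "drive_tool", "data": {"steps": [{"slide":[0.387,0,-0.319],"dr":[0,0.012,0],"fingers":0.05},{"slide":[0.387,0,-0.319],"dr":[0,0.012,0],"fingers":0.05},{"slide":[0.387,0,-0.319],"dr":[0,0.012,0],"fingers":0.05},{"slide":[0.387,0,-0.319],"dr":[0,0.012,0],"fingers":0.05},{"slide":[0.387,0,-0.319],"dr":[0,0.012,0],"fingers":0.05}]}}

```text
t: 0.52
eef_pos: [324.2, 402.6, 214.4]
tcp_rot: [-1.571, 0.0, -0.371]
ft_force: [1.1, 0.1, 0.2]
opening: 0.706
```

{"op": "drive_tool", "data": {"steps": [{"slide":[0.227,0,-0.182],"fingers":0.05},{"slide":[0.227,0,-0.182],"fingers":0.05},{"slide":[0.227,0,-0.182],"fingers":0.05},{"slide":[0.227,0,-0.182],"fingers":0.05},{"slide":[0.227,0,-0.182],"fingers":0.05}]}}

```text
invalid input
```

```bash
python3 -c "
from h import *
go(447.5,-296,120,-.372)"
```

```text
0.5167 [324.1766 402.5733 214.4418] [-1.5711  0.0001 -0.3712] [1.1479 0.1387 0.2122] [ 0.0131 -0.0196  0.0365] 0.7056525838419425 slide [ 0.3684  0.0946 -0.6062] dr [ 0.0003  0.0008 -0.0001]
```

{"op": "drive_tool", "data": {"steps": [{"slide":[0.227,0,-0.182],"dr":[0,0,0],"fingers":0.05},{"slide":[0.227,0,-0.182],"dr":[0,0,0],"fingers":0.05},{"slide":[0.227,0,-0.182],"dr":[0,0,0],"fingers":0.05},{"slide":[0.227,0,-0.182],"dr":[0,0,0],"fingers":0.05},{"slide":[0.368,0.094,-0.606],"dr":[0,0,0],"fingers":0.05}]}}

```text
t: 0.93
eef_pos: [412.9, 217.7, 208.3]
tcp_rot: [-1.569, -0.002, -0.372]
ft_force: [-0.7, -0.2, -0.9]
opening: 0.524
```

```bash
python3 -c "
from h import *
go(447.5,-296,120,-.372)"
```

```text
0.9333 [412.8743 217.664  208.3473] [-1.5687 -0.0024 -0.3722] [-0.6762 -0.1667 -0.8633] [ 0.0049 -0.0048  0.047 ] 0.5239900678939551 slide [ 0.2188  0.0879 -0.4661] dr [-0.0021 -0.0002  0.0024]
```

{"op": "drive_tool", "data": {"steps": [{"slide":[0.219,0.088,-0.466],"dr":[0,0,0],"fingers":0.05},{"slide":[0.219,0.088,-0.466],"dr":[0,0,0],"fingers":0.05},{"slide":[0.219,0.088,-0.466],"dr":[0,0,0],"fingers":0.05},{"slide":[0.219,0.088,-0.466],"dr":[0,0,0],"fingers":0.05},{"slide":[0.219,0.088,-0.466],"dr":[0,0,0],"fingers":0.05}]}}

```text
t: 1.35
eef_pos: [423.5, 12.3, 172.3]
tcp_rot: [-1.571, -0.0, -0.372]
ft_force: [1.4, 0.4, -0.5]
opening: 0.525
```

```bash
python3 -c "
from h import *
go(447.5,-296,120,-.372)"
```

```text
1.35 [423.4635  12.258  172.2898] [-1.5707 -0.0001 -0.3716] [ 1.3586  0.405  -0.5257] [ 0.02  -0.063  0.006] 0.5250739169745987 slide [ 0.1343  0.0523 -0.2785] dr [-0.0001  0.0004  0.0001]
```

{"op": "drive_tool", "data": {"steps": [{"slide":[0.134,0.052,-0.2785],"dr":[0,0,0],"fingers":0.05},{"slide":[0.134,0.052,-0.2785],"dr":[0,0,0],"fingers":0.05},{"slide":[0.134,0.052,-0.2785],"dr":[0,0,0],"fingers":0.05},{"slide":[0.134,0.052,-0.2785],"dr":[0,0,0],"fingers":0.05},{"slide":[0.134,0.052,-0.2785],"dr":[0,0,0],"fingers":0.05}]}}

```text
t: 1.77
eef_pos: [439.2, -192.9, 137.5]
tcp_rot: [-1.571, 0.0, -0.372]
ft_force: [1.5, -0.4, 0.3]
opening: 0.524
```

{"op": "drive_tool", "data": {"steps": [{"slide":[0.048,0.018,-0.0995],"dr":[0,0,0],"fingers":0.05},{"slide":[0.048,0.018,-0.0995],"dr":[0,0,0],"fingers":0.05},{"slide":[0.048,0.018,-0.0995],"dr":[0,0,0],"fingers":0.05},{"slide":[0.048,0.018,-0.0995],"dr":[0,0,0],"fingers":0.05}]}}

```text
t: 2.1
eef_pos: [448.2, -305.6, 118.7]
tcp_rot: [-1.571, -0.0, -0.375]
ft_force: [-0.1, -0.3, -0.8]
opening: 0.527
```

```bash
python3 -c "
from h import *
go(447.5,-296,16,-.372)
im=optics.read_camera('top');cv2.imwrite('pics/t1.png',cv2.resize(im[150:310,300:470,::-1],None,fx=3,fy=3))
im=optics.read_camera('side');cv2.imwrite('pics/s1.png',im[:,:,::-1])
"
```

```text
2.1 [ 448.1693 -305.5547  118.6757] [-1.5712 -0.0002 -0.3754] [-0.0758 -0.2688 -0.7709] [0.0783 0.0385 0.0313] 0.5266402761366773 slide [-0.0041  0.1027  0.0087] dr [ 0.0004 -0.0034  0.0002]
```

```bash
python3 -c "
from h import *
go(447.5,-296,16,-.372)"
```

```text
2.2 [ 447.6331 -301.3582  119.2522] [-1.5701  0.0014 -0.3738] [ 0.31   -0.0715 -0.64  ] [-0.0559 -0.0038  0.0149] 0.5267983615650892 slide [-0.0019  0.1033  0.0049] dr [-0.0007 -0.0018 -0.0014]
```

View pics/t1.png

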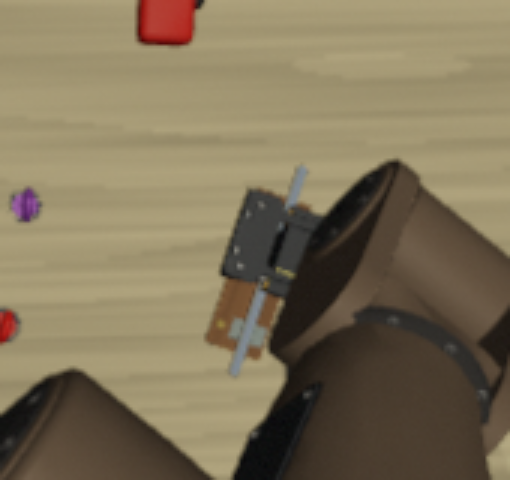

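View pics/s1.png

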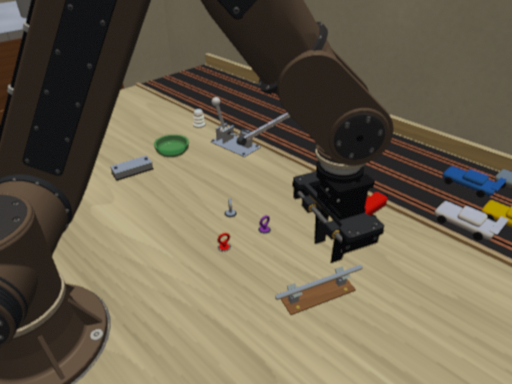

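{"op": "drive_tool", "data": {"steps": [{"slide":[0,0.035,0],"dr":[0,0,0],"fingers":0.05},{"slide":[0,0.06,0],"dr":[0,0,0],"fingers":0.05},{"slide":[0,0.06,0],"dr":[0,0,0],"fingers":0.05},{"slide":[0,0.06,0],"dr":[0,0,0],"fingers":0.05}]}}

```text
t: 2.53
eef_pos: [448.0, -299.5, 59.8]
tcp_rot: [-1.57, 0.002, -0.371]
ft_force: [0.5, -0.9, 0.2]
opening: 0.525
```

```bash
python3 -c "
from h import *
go(447.5,-296,16,-.372)"
```

```text
2.5333 [ 447.9712 -299.4997   59.836 ] [-1.5698  0.0024 -0.3707] [ 0.5352 -0.8853  0.2352] [0.0084 0.0132 0.0098] 0.5245179205088095 slide [-0.0016  0.0438  0.003 ] dr [-0.001   0.0013 -0.0024]
```

{"op": "drive_tool", "data": {"steps": [{"slide":[-0.001,0.035,0.003],"dr":[-0.001,0,-0.002],"fingers":0.05},{"slide":[-0.001,0.044,0.003],"dr":[-0.001,0,-0.002],"fingers":0.05},{"slide":[-0.001,0.044,0.003],"dr":[-0.001,0,-0.002],"fingers":0.04},{"slide":[-0.001,0.044,0.003],"dr":[-0.001,0,-0.002],"fingers":0.025},{"slide":[-0.001,0.044,0.003],"dr":[-0.001,0,-0.002],"fingers":0.025}]}}

```text
t: 2.95
eef_pos: [449.0, -298.0, 17.5]
tcp_rot: [-1.572, -0.004, -0.372]
ft_force: [0.3, -0.7, 0.6]
opening: 0.371
```

```bash
python3 -c "
from h import *
go(447.5,-296,16,-.372)
im=optics.read_camera('side');cv2.imwrite('pics/s2.png',cv2.resize(im[190:330,240:400,::-1],None,fx=4,fy=4))
go(447.5,-296,16,-.372)
"
```

```text
2.95 [ 448.9512 -298.0131   17.5272] [-1.5722 -0.0035 -0.3716] [ 0.3466 -0.692   0.6134] [-0.0464 -0.0049 -0.0295] 0.3707418584355568 slide [-0.0021  0.0015  0.0014] dr [0.0014 0.0004 0.0035]
3.0 [ 448.9574 -298.1006   17.5034] [-1.5723 -0.0038 -0.3717] [-0.4154 -0.2792  0.2081] [-0.0279 -0.0217  0.0319] 0.3279893535746423 slide [-0.0021  0.0015  0.0014] dr [0.0016 0.0003 0.0039]
```

View pics/s2.png

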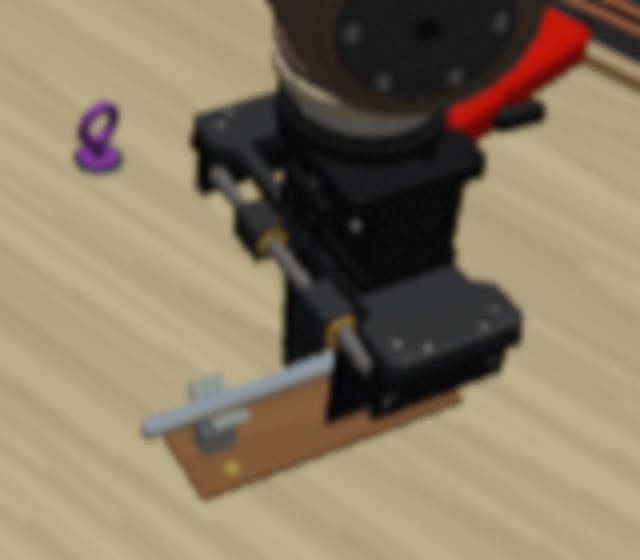

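The bar lies between the fingers. Closing now.

{"op": "drive_tool", "data": {"steps": [{"slide":[-0.001,0.001,0.001],"dr":[0,0,0.003],"fingers":0.02},{"slide":[-0.001,0.001,0.001],"dr":[0,0,0.003],"fingers":0.015},{"slide":[-0.001,0.001,0.001],"dr":[0,0,0.003],"fingers":0.005},{"slide":[-0.001,0.001,0.001],"dr":[0,0,0.003],"fingers":0.0},{"slide":[-0.001,0.001,0.001],"dr":[0,0,0.003],"fingers":0.0}]}}

```text
t: 3.42
eef_pos: [447.7, -297.6, 15.7]
tcp_rot: [-1.573, -0.0, -0.372]
ft_force: [-5.9, -6.6, 6.5]
opening: 0.1
```

{"op": "drive_tool", "data": {"steps": [{"slide":[0,0,0],"dr":[0,0,0],"fingers":0.0},{"slide":[0,0,0],"dr":[0,0,0],"fingers":0.0},{"slide":[0,0,0],"dr":[0,0,0],"fingers":0.0}]}}

```text
t: 3.67
eef_pos: [447.8, -297.6, 15.7]
tcp_rot: [-1.573, -0.0, -0.372]
ft_force: [-5.8, -7.0, 7.0]
opening: 0.097
```

```bash
python3 -c "
from h import *
go(447.5,-296,120,-.372)"
```

```text
3.6667 [ 447.7636 -297.5686   15.7273] [-1.573  -0.0004 -0.3717] [-5.8469 -7.0119  7.05  ] [-1.2168  0.9634 -0.0222] 0.09688162590902356 slide [-0.0008 -0.1043  0.0011] dr [0.0022 0.0003 0.0004]
```

{"op": "drive_tool", "data": {"steps": [{"slide":[0,-0.02,0],"dr":[0,0,0],"fingers":0.0},{"slide":[0,-0.05,0],"dr":[0,0,0],"fingers":0.0},{"slide":[0,-0.085,0],"dr":[0,0,0],"fingers":0.0},{"slide":[0,-0.085,0],"dr":[0,0,0],"fingers":0.0},{"slide":[0,-0.085,0],"dr":[0,0,0],"fingers":0.0}]}}

```text
t: 4.08
eef_pos: [448.4, -296.8, 101.6]
tcp_rot: [-1.573, -0.002, -0.372]
ft_force: [0.5, 0.3, -1.8]
opening: 0.096
```

```bash
python3 -c "
from h import *
go(447.5,-296,120,-.372)
im=optics.read_camera('side');cv2.imwrite('pics/s3.png',im[:,:,::-1])
"
```

```text
4.0833 [ 448.4202 -296.8018  101.5723] [-1.5728 -0.0023 -0.3719] [ 0.502   0.3023 -1.8098] [ 0.0103 -0.0432 -0.0085] 0.09648684701770945 slide [-0.0011 -0.0184  0.0004] dr [0.002  0.0001 0.0023]
```

View pics/s3.png

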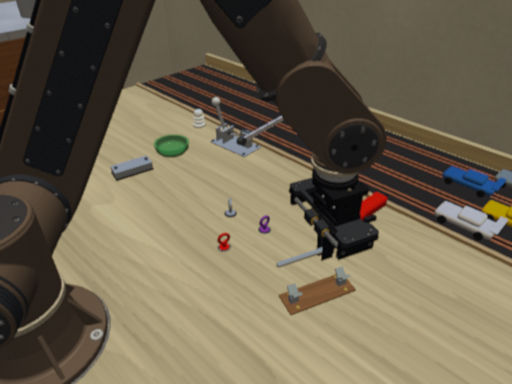

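```bash
python3 -c "
from h import *
go(400.5,102,101,-.716)"
```

```text
4.1333 [ 447.8905 -296.31    100.2532] [-1.572   0.0001 -0.3718] [-0.2964  0.0877 -0.9617] [-0.0136  0.0838  0.0332] 0.09536858037521827 slide [-0.1888 -0.0012  0.3539] dr [0.0012 0.3442 0.0001]
```

{"op": "drive_tool", "data": {"steps": [{"slide":[-0.016,0,0.03],"dr":[0,0.05,0],"fingers":0.0},{"slide":[-0.034,0,0.063],"dr":[0,0.1,0],"fingers":0.0},{"slide":[-0.052,0,0.098],"dr":[0,0.16,0],"fingers":0.0},{"slide":[-0.07,0,0.132],"dr":[0,0.22,0],"fingers":0.0},{"slide":[-0.088,0,0.166],"dr":[0,0.28,0],"fingers":0.0}]}}

```text
t: 4.55
eef_pos: [425.0, -107.9, 98.7]
tcp_rot: [-1.573, 0.003, -0.655]
ft_force: [1.7, 0.2, -1.5]
opening: 0.099
```

```bash
python3 -c "
from h import *
go(400.5,102,101,-.716)"
```

```text
4.55 [ 424.9582 -107.9431   98.6842] [-1.5726  0.0031 -0.6555] [ 1.6622  0.1583 -1.4633] [-0.0194 -0.0051 -0.0139] 0.0994263826279226 slide [-0.1474 -0.0021  0.1515] dr [ 0.0019  0.0605 -0.0031]
```

{"op": "drive_tool", "data": {"steps": [{"slide":[-0.03,0,0.029],"dr":[0,0.02,0],"fingers":0.0},{"slide":[-0.06,0,0.058],"dr":[0,0.04,0],"fingers":0.0},{"slide":[-0.09,0,0.09],"dr":[0,0.06,0],"fingers":0.0},{"slide":[-0.12,0,0.12],"dr":[0,0.06,0],"fingers":0.0},{"slide":[-0.138,0,0.14],"dr":[0,0.06,0],"fingers":0.0}]}}

```text
t: 4.97
eef_pos: [399.6, 87.8, 98.8]
tcp_rot: [-1.574, 0.003, -0.711]
ft_force: [0.6, 0.0, -0.4]
opening: 0.097
```

{"op": "drive_tool", "data": {"steps": [{"slide":[-0.008,0.02,0.008],"dr":[0,0,0],"fingers":0.0},{"slide":[-0.008,0.03,0.008],"dr":[0,0,0],"fingers":0.0},{"slide":[-0.008,0.03,0.008],"dr":[0,0,0],"fingers":0.0}]}}

```text
t: 5.22
eef_pos: [399.0, 97.3, 67.6]
tcp_rot: [-1.575, 0.004, -0.71]
ft_force: [-1.0, -0.4, -0.5]
opening: 0.093
```

```bash
python3 -c "
from h import *
for n in('top','side'):
    im=optics.read_camera(n);cv2.imwrite(f'pics/{n}4.png',im[:,:,::-1])
go(400.5,102,11,-.716)"
```

```text
5.3167 [399.9855  96.4688  69.1417] [-1.5738  0.0025 -0.7117] [ 0.3426  0.0055 -1.0775] [-0.0315 -0.0106  0.0056] 0.09488877947324699 slide [-0.0031  0.0581  0.0047] dr [ 0.0031  0.0043 -0.0025]
```

View pics/side4.png

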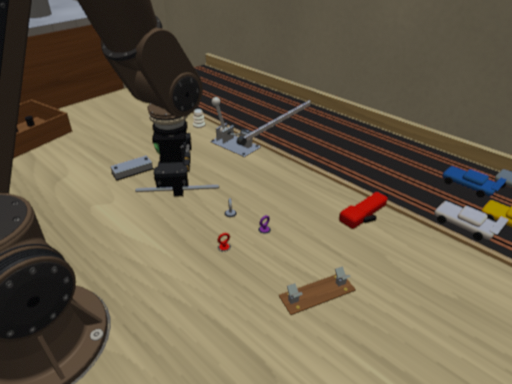

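View pics/top4.png

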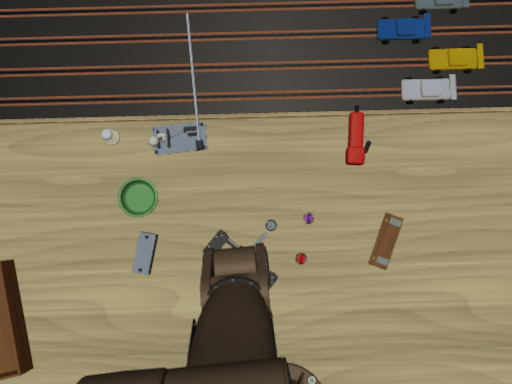

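{"op": "drive_tool", "data": {"steps": [{"slide":[-0.001,0.02,0.002],"dr":[0.001,0.004,-0.001],"fingers":0.0},{"slide":[-0.003,0.04,0.004],"dr":[0.003,0.004,-0.002],"fingers":0.0},{"slide":[-0.003,0.058,0.0045],"dr":[0.003,0.004,-0.002],"fingers":0.0},{"slide":[-0.003,0.058,0.0045],"dr":[0.003,0.004,-0.002],"fingers":0.0},{"slide":[-0.003,0.058,0.0045],"dr":[0.003,0.004,-0.002],"fingers":0.0}]}}

```text
t: 5.73
eef_pos: [401.0, 101.4, 11.8]
tcp_rot: [-1.57, -0.0, -0.717]
ft_force: [0.2, -0.4, -0.8]
opening: 0.095
```

```bash
python3 -c "
from h import *
go(400.5,102,10.7,-.716)
for n in('top','side'):
    im=optics.read_camera(n);cv2.imwrite(f'pics/{n}5.png',im[:,:,::-1])
    if n=='side': c=im[175:235,120:260]
    else: c=im[210:270,215:310]
    cv2.imwrite(f'pics/{n}5c.png',cv2.resize(c[:,:,::-1],None,fx=5,fy=5,interpolation=cv2.INTER_CUBIC))
go(400.5,102,10.7,-.716)"
```

```text
5.7333 [400.9751 101.3899  11.8094] [-1.5703 -0.0001 -0.7168] [ 0.2111 -0.393  -0.7514] [-0.064  -0.0369  0.0161] 0.09528448057777679 slide [-0.0008  0.0011  0.0001] dr [-0.0005 -0.0008  0.0001]
5.8333 [401.5503 101.5941  12.696 ] [-1.5685 -0.0019 -0.7165] [ 0.2661  0.3184 -0.407 ] [-0.0267 -0.0025 -0.0076] 0.09643915431941574 slide [-0.0011  0.002  -0.0004] dr [-0.0023 -0.0005  0.0019]
```

View pics/side5c.png

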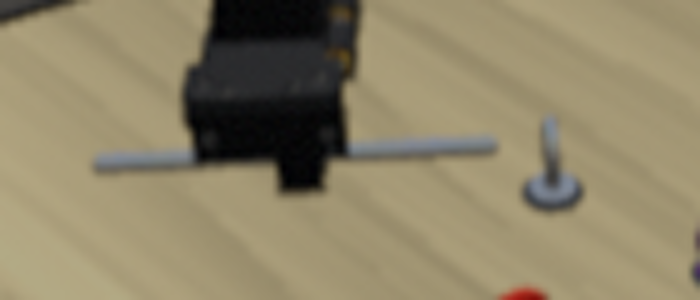

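View pics/top5c.png

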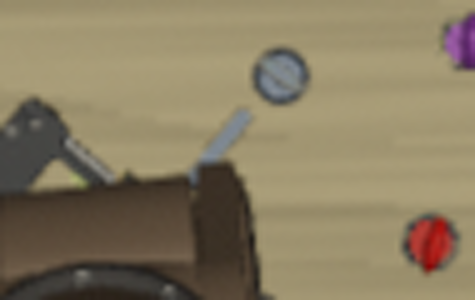

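```bash
cat > chk.py <<'E'
from h import *
import sys
k=sys.argv[1];bs=eval(sys.argv[2]);bt=eval(sys.argv[3])
S=cv2.imread(f"pics/side{k}.png")[:,:,::-1];T=cv2.imread(f"pics/top{k}.png")[:,:,::-1]
L=np.array([494.8,19.7,29.0])
for n,im,bx,th in(("side",S,bs,2),("top",T,bt,-8)):
    e=barfit(n,im,bx,th);d=e[1]-e[0];d/=np.linalg.norm(d);u=proj(n,L);nrm=np.array([-d[1],d[0]])
    K,R,t=cam(n);mmpp=(R@L+t)[2]/K[0,0]
    print(n,e,"loop",u,"off px",(u-e[0])@nrm,"mm",((u-e[0])@nrm)*mmpp,"nrm",nrm)
    P=[onz(n,q,29.) for q in e];dd=P[1]-P[0];print("  at z29",P,np.degrees(np.arctan2(dd[1],dd[0])))
E
python3 chk.py 5 "(190,195,222,212)" "(252,228,268,244)"; python3 - <<'E'
from h import *
S=cv2.imread("pics/side5.png").astype(int)
for y in range(198,213):print(y,(S[y,186:224,0]-S[y,186:224,2]))
E
```

```text
side (array([189.67, 204.4 ], dtype=float32), array([217.3 , 202.99], dtype=float32)) loop [230.18 203.7 ] off px 1.3642727485656456 mm 3.405969450526152 nrm [0.05 1.  ]
  at z29 [array([421.88,  89.35,  29.  ]), array([474.11,  44.76,  29.  ])] -40.49018440397582
top (array([254.86, 242.28], dtype=float32), array([264.01, 232.54], dtype=float32)) loop [270.89 224.83] off px -0.2677556660313112 mm -0.7248732458840708 nrm [0.73 0.68]
  at z29 [array([448.77,  64.12,  29.  ]), array([474.42,  38.8 ,  29.  ])] -44.62747277822119
198 [  0  -3 -18 -36 -45 -47 -46 -45 -45 -46 -46 -45 -45 -45 -46 -47 -46 -47
 -48 -47 -48 -47 -47 -47 -47 -48 -48 -47 -48 -47 -47 -47 -47 -47 -47 -46
 -46 -47]
199 [  0  -1 -15 -35 -46 -47 -46 -45 -45 -46 -45 -46 -46 -45 -45 -47 -47 -47
 -47 -48 -48 -48 -49 -48 -48 -47 -48 -48 -48 -48 -48 -48 -48 -48 -46 -47
 -46 -46]
200 [  2   0 -13 -34 -47 -48 -47 -47 -47 -46 -46 -46 -46 -46 -47 -47 -47 -48
 -48 -48 -48 -48 -48 -48 -49 -48 -48 -47 -48 -48 -46 -47 -47 -47 -47 -46
 -47 -46]
201 [  0   1 -10 -35 -47 -49 -47 -46 -46 -45 -44 -44 -45 -44 -43 -41 -42 -43
 -43 -42 -4
[... 1131 characters left out ...]
46 -48 -47 -48 -48 -47 -47 -48 -47 -47 -47 -47 -48
 -48 -48]
209 [-45 -47 -47 -47 -47 -47 -48 -47 -47 -47 -46 -48 -47 -47 -47 -47 -47 -47
 -46 -46 -45 -45 -46 -46 -47 -47 -47 -48 -48 -47 -46 -46 -47 -47 -47 -47
 -47 -47]
210 [-45 -45 -46 -46 -46 -47 -48 -47 -47 -47 -47 -47 -48 -47 -47 -47 -47 -47
 -47 -47 -47 -45 -45 -46 -47 -47 -48 -48 -49 -47 -47 -47 -48 -47 -48 -47
 -46 -47]
211 [-44 -45 -45 -46 -46 -46 -46 -47 -48 -46 -47 -47 -48 -47 -47 -46 -47 -47
 -47 -47 -47 -46 -46 -46 -46 -47 -47 -48 -47 -48 -48 -48 -47 -48 -47 -47
 -47 -46]
212 [-44 -45 -45 -44 -46 -45 -46 -47 -47 -48 -47 -46 -47 -48 -47 -48 -47 -47
 -47 -47 -47 -47 -47 -46 -46 -45 -46 -46 -47 -48 -48 -48 -47 -48 -47 -47
 -47 -45]
```

```bash
python3 - <<'E'
from h import *
for z in(1.5,2,29,45):print(z,proj("side",(494.8,19.7,z)),proj("top",(494.8,19.7,z)))
print(tri((217.3,203.),(264.0,232.5)))
print(tri((217.8,203.0),(264.5,232.2)))
S=cv2.imread("pics/side5.png")[:,:,::-1]
print(barfit("s",S,(130,195,161,215),2))
print(barfit("s",S,(188,195,222,212),-20))
go(400.5,102,10.7,-.716)
E
```

```text
1.5 [230.55 212.3 ] [270.73 225.01]
2 [230.54 212.15] [270.74 225.  ]
29 [230.18 203.7 ] [270.89 224.83]
45 [229.96 198.56] [270.99 224.72]
(array([472.94,  40.11,  32.28]), np.float64(4.0365697342993885))
(array([473.63,  38.81,  32.61]), np.float64(4.260718644042551))
(array([139.69, 206.71], dtype=float32), array([159.34, 205.86], dtype=float32))
(array([187.66, 204.2 ], dtype=float32), array([218.34, 203.46], dtype=float32))
5.8333 [401.5503 101.5941  12.696 ] [-1.5685 -0.0019 -0.7165] [ 0.2661  0.3184 -0.407 ] [-0.0267 -0.0025 -0.0076] 0.09643915431941574 slide [-0.0011  0.002  -0.0004] dr [-0.0023 -0.0005  0.0019]
```

{"op": "drive_tool", "data": {"steps": [{"slide":[-0.001,0.0015,0],"dr":[0,0,0.001],"fingers":0.0},{"slide":[-0.001,0.0015,0],"dr":[0,0,0.001],"fingers":0.0},{"slide":[-0.001,0.0015,0],"dr":[0,0,0.001],"fingers":0.0}]}}

```text
t: 6.08
eef_pos: [400.6, 102.5, 10.9]
tcp_rot: [-1.568, -0.001, -0.716]
ft_force: [0.2, 0.5, -0.2]
opening: 0.095
```

```bash
python3 -c "
from h import *
go(400.5,102,10.7,-.716)
s0=env.state()
for n in('side','top'):
    im=optics.read_camera(n);cv2.imwrite(f'pics/{n}6.png',im[:,:,::-1])
go(400.5,102,10.7,-.716)
S=cv2.imread('pics/side6.png')[:,:,::-1]
print(barfit('s',S,(130,195,161,215),2),barfit('s',S,(188,195,222,212),2))
p=s0['eef_pos'];y=s0['tcp_rot'][2]
for k in(-98,-60,40,98):print(k,proj('side',(p[0]+k*np.cos(y),p[1]+k*np.sin(y),p[2]+18.3)),proj('top',(p[0]+k*np.cos(y),p[1]+k*np.sin(y),p[2]+18.3)))
"
python3 chk.py 6 "(190,195,222,212)" "(252,228,268,244)"
```

```text
6.0833 [400.641  102.5471  10.9094] [-1.5682 -0.0011 -0.7159] [ 0.2056  0.452  -0.243 ] [-0.023   0.0412 -0.0336] 0.09545522434388598 slide [ 0.0003  0.0002 -0.0005] dr [-0.0026  0.0001  0.0011]
6.1833 [400.5642 102.5912  10.71  ] [-1.5685 -0.0008 -0.7158] [ 0.576   0.9442 -0.6936] [-0.0492  0.0295  0.0241] 0.09737471427883271 slide [ 0.0003  0.     -0.0005] dr [-0.0023  0.0002  0.0008]
(array([138.7059, 207.1449], dtype=float32), array([158.3135, 206.3098], dtype=float32)) (array([188.6994, 204.9977], dtype=float32), array([217.3223, 203.3873], dtype=float32))
-98 [139.4943 207.5921] [217.5226 288.9449]
-60 [155.0833 206.8808] [226.6433 277.9157]
40 [195.7793 205.0238] [250.4921 249.0769]
98 [219.1678 203.9566] [264.2236 232.4723]
side (array([189.69, 204.77], dtype=float32), array([217.32, 203.37], dtype=float32)) loop [230.18 203.7 ] off px 0.9761626656824614 mm 2.4370348389310044 nrm [0.05 1.  ]
  at z29 [array([420.98,  88.12,  29.  ]), array([473.1 ,  43.54,  29.  ])] -40.536895378465246
top (array([254.1 , 243.48], dtype=float32), array([263.59, 232.1 ], dtype=float32)) loop [270.89 224.83] off px 0.9482387077123636 mm 2.5670899149226556 nrm [0.77 0.64]
  at z29 [array([445.62,  66.24,  29.  ]), array([475.63,  39.92,  29.  ])] -41.24840773201419
```

```bash
python3 - <<'E'
from h import *
K=lambda n,c:None
T=cv2.imread("pics/top6.png")[:,:,::-1];S=cv2.imread("pics/side6.png")[:,:,::-1]
up=lambda im:cv2.resize(im,None,fx=8,fy=8,interpolation=cv2.INTER_LINEAR)
def px(e):return (np.asarray(e)+.5)/8-.5
for n,im,bx,eb in(("top",T,(253,229,268,244),(262,217,280,233)),("side",S,(191,196,222,212),None)):
    b8=[8*v for v in bx];e=[px(q) for q in barfit(n,up(im),b8,-16)];print(n,e)
    L=np.array([495,19.7,29.]);d=e[1]-e[0];d/=np.linalg.norm(d);nr=np.array([-d[1],d[0]])
    print(" off px",(proj(n,L)-e[0])@nr,nr)
m=grey(up(T),[8*v for v in(264,217,280,233)],-16);n,l,st,ce=cv2.connectedComponentsWithStats(m);i=1+st[1:,4].argmax()
print("washer",px(ce[i]),st[i]/8,onz("top",px(ce[i]),1.))
m=grey(up(S),[8*v for v in(222,193,242,222)],-16);n,l,st,ce=cv2.connectedComponentsWithStats(m);i=1+st[1:,4].argmax();print(st[i]/8)
for y in range(196*8,219*8,8):
    x=np.where(l[y]==i)[0]
    if len(x):print(y/8,px(x.min()),px(x.max()),end="; ")
E
```

```text
top [array([253.47, 244.15], dtype=float32), array([263.66, 232.08], dtype=float32)]
 off px 0.7930671032636925 [0.76 0.65]
side [array([190.45, 204.86], dtype=float32), array([218.25, 203.5 ], dtype=float32)]
 off px 0.7457274287966161 [0.05 1.  ]
washer [270.73 224.86] [265.75 219.88  11.    11.   715.12] [495.2   19.71   1.  ]
[224.75 198.25  11.5   18.75 761.62]
199.0 228.5625 230.5625; 200.0 228.1875 230.8125; 201.0 228.1875 230.9375; 202.0 228.3125 231.0625; 203.0 228.5625 230.9375; 204.0 228.6875 230.8125; 205.0 228.8125 230.6875; 206.0 228.9375 230.6875; 207.0 229.0625 230.6875; 208.0 229.0625 230.8125; 209.0 228.6875 231.5625; 210.0 226.9375 233.9375; 211.0 225.4375 234.8125; 212.0 224.6875 235.4375; 213.0 224.4375 235.6875; 214.0 224.4375 235.5625; 215.0 224.9375 234.9375; 216.0 226.1875 233.8125;
```

{"op": "drive_tool", "data": {"steps": [{"slide":[0,0.0003,-0.002],"dr":[-0.002,0,0.001],"fingers":0.0},{"slide":[0.005,0.0003,-0.002],"dr":[-0.002,0,0.001],"fingers":0.0},{"slide":[0.01,0.0003,-0.002],"dr":[-0.002,0,0.001],"fingers":0.0},{"slide":[0.012,0.0003,-0.002],"dr":[-0.002,0,0.001],"fingers":0.0},{"slide":[0.012,0.0003,-0.002],"dr":[-0.002,0,0.001],"fingers":0.0}]}}

```text
t: 6.6
eef_pos: [408.8, 92.8, 10.0]
tcp_rot: [-1.571, 0.0, -0.716]
ft_force: [0.1, 0.3, -1.6]
opening: 0.095
```

```bash
python3 -c "
from h import *
go(409.5,91.5,10.5,-.716)
for n in('side','top'):
    im=optics.read_camera(n);cv2.imwrite(f'pics/{n}7.png',im[:,:,::-1])
a=cv2.imread('pics/side7.png')[185:225,190:250];b=cv2.imread('pics/top7.png')[210:250,240:300]
cv2.imwrite('pics/c7.png',np.vstack([cv2.resize(q,None,fx=7,fy=7,interpolation=cv2.INTER_CUBIC) for q in(a,b)]))
go(409.5,91.5,10.5,-.716)
"
```

```text
6.6 [408.8336  92.7912  10.0248] [-1.5706  0.0002 -0.7164] [ 0.0852  0.2706 -1.6421] [-0.0425  0.0309 -0.0027] 0.0954583887362385 slide [ 0.0014 -0.0005 -0.0005] dr [-0.0002 -0.0004 -0.0002]
6.7 [408.1951  93.0289   9.9814] [-1.5711  0.0007 -0.7162] [ 0.6577 -0.1386 -1.6646] [-0.0628  0.0462  0.0313] 0.09533759254755803 slide [ 0.002  -0.0005 -0.0003] dr [ 0.0003 -0.0002 -0.0007]
```

View pics/c7.png

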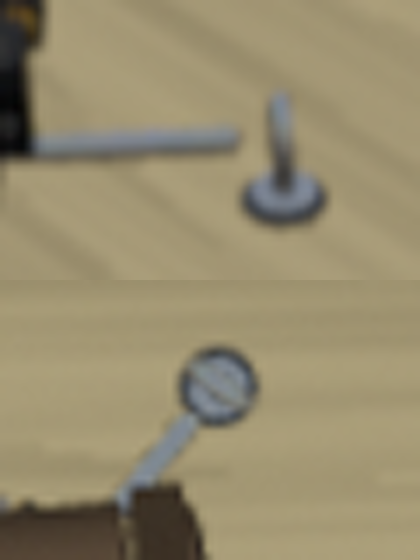

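{"op": "drive_tool", "data": {"steps": [{"slide":[0.005,-0.0004,0],"dr":[0,0,0],"fingers":0.0},{"slide":[0.01,-0.0004,0],"dr":[0,0,0],"fingers":0.0},{"slide":[0.015,-0.0004,0],"dr":[0,0,0],"fingers":0.0}]}}

```text
t: 6.95
eef_pos: [420.0, 83.1, 10.5]
tcp_rot: [-1.571, 0.0, -0.716]
ft_force: [-0.3, -0.2, -0.9]
opening: 0.096
```

{"op": "drive_tool", "data": {"steps": [{"slide":[0.005,0,0],"dr":[0,0,0],"fingers":0.0},{"slide":[0.01,0,0],"dr":[0,0,0],"fingers":0.0},{"slide":[0.012,0,0],"dr":[0,0,0],"fingers":0.0}]}}

```text
t: 7.2
eef_pos: [429.3, 74.9, 10.4]
tcp_rot: [-1.571, 0.0, -0.716]
ft_force: [0.4, 0.3, -0.1]
opening: 0.096
```

```bash
python3 -c "
from h import *
go(430,74,10.5,-.716)
for n in('side','top'):
    im=optics.read_camera(n);cv2.imwrite(f'pics/{n}8.png',im[:,:,::-1])
a=cv2.imread('pics/side8.png')[185:225,190:250];b=cv2.imread('pics/top8.png')[210:250,240:300]
cv2.imwrite('pics/c8.png',np.vstack([cv2.resize(q,None,fx=7,fy=7,interpolation=cv2.INTER_CUBIC) for q in(a,b)]))
go(430,74,10.5,-.716)
"
```

```text
7.2 [429.2965  74.9454  10.4262] [-1.5707  0.0003 -0.7163] [ 0.3685  0.3444 -0.0862] [0.0068 0.0211 0.0314] 0.09555456588035242 slide [ 0.0012 -0.0001 -0.0003] dr [-0.0001 -0.0003 -0.0003]
7.3 [428.8411  75.1613  10.3845] [-1.5709  0.0005 -0.7164] [-0.4057  0.3391 -1.4506] [-0.0382 -0.0196 -0.0015] 0.09815867285025158 slide [ 0.0016 -0.0001 -0.0001] dr [ 0.0001 -0.0004 -0.0005]
```

View pics/c8.png

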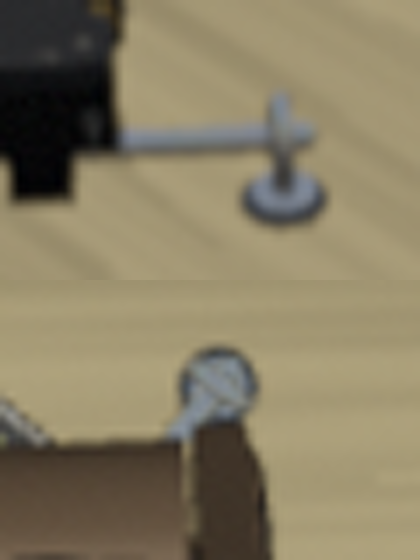

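{"op": "drive_tool", "data": {"steps": [{"slide":[0.007,0,0],"dr":[0,0,0],"fingers":0.0},{"slide":[0.014,0,0],"dr":[0,0,0],"fingers":0.0},{"slide":[0.021,0,0],"dr":[0,0,0],"fingers":0.0},{"slide":[0.028,0,0],"dr":[0,0,0],"fingers":0.0},{"slide":[0.029,0,0],"dr":[0,0,0],"fingers":0.0}]}}

```text
t: 7.72
eef_pos: [451.7, 55.6, 10.4]
tcp_rot: [-1.57, -0.0, -0.716]
ft_force: [-0.9, -0.9, -1.7]
opening: 0.097
```

```bash
cat >> h.py <<'E'
EYE=np.array([494.2,18.6])
def status():
    s=env.state();r=(s["eef_pos"][:2]-EYE)/1e3;F=s["ft_force"];
    yaw=s["tcp_rot"][2]
    print("t %.2f"%s["t"],"pos",s["eef_pos"],"rot",s["tcp_rot"],"F",F,"M",s["moment"],"open",s["opening"])
    print("d",np.hypot(*r)*1e3,"bearing-180",np.degrees(np.arctan2(-r[1],-r[0])),"yaw",np.degrees(yaw),"tau_z on bar from eye",s["moment"][2]+r[0]*F[1]-r[1]*F[0])
def arc(angs,d=None):
    # TCP rows orbiting the eye by angs (rad, about world z) from the nominal pose now
    np.set_printoptions(precision=4,suppress=True)
    s=env.state();R=Rt(s);p=s["eef_pos"]
    for a in angs:
        q=Ro.from_euler("z",a);r=np.r_[p[:2]-EYE,0];n=q.apply(r)+np.r_[EYE,p[2]]
        print("%.3f"%a,R.inv().apply(n-p)/1e3,-a)
E
python3 -c "
from h import *
status();
for n in('side',):
    im=optics.read_camera(n);cv2.imwrite(f'pics/{n}9.png',im[:,:,::-1])
status()
R=(.06)
"
```

```text
t 7.72 pos [451.69  55.63  10.42] rot [-1.57 -0.   -0.72] F [-0.89 -0.94 -1.66] M [-0.03  0.03 -0.03] open 0.09676733525476841
d 56.37647865932811 bearing-180 -41.060330881958336 yaw -41.05212749829204 tau_z on bar from eye 0.041495127044510874
t 7.77 pos [451.15  55.83  10.37] rot [-1.57  0.   -0.72] F [ 0.41 -0.68  0.06] M [ 0.   -0.01  0.01] open 0.09546610629281119
d 56.92144981052035 bearing-180 -40.85392194579741 yaw -41.06161699522882 tau_z on bar from eye 0.020495098175590754
```

{"op": "drive_tool", "data": {"steps": [{"slide":[0.0003,0,0.0056],"dr":[0,0.1,0],"fingers":0.0},{"slide":[0.0011,0,0.0112],"dr":[0,0.2,0],"fingers":0.0},{"slide":[0.0025,0,0.0167],"dr":[0,0.3,0],"fingers":0.0},{"slide":[0.0045,0,0.022],"dr":[0,0.4,0],"fingers":0.0},{"slide":[0.0069,0,0.0271],"dr":[0,0.5,0],"fingers":0.0}]}}

```text
t: 8.18
eef_pos: [473.4, 72.6, 10.4]
tcp_rot: [-1.572, 0.001, -1.221]
ft_force: [-0.8, -0.6, -0.8]
opening: 0.102
```

{"op": "drive_tool", "data": {"steps": [{"slide":[0,0,0],"dr":[0,0,0],"fingers":0.0}]}}

```text
t: 8.27
eef_pos: [474.1, 72.7, 10.4]
tcp_rot: [-1.571, 0.0, -1.22]
ft_force: [-0.1, 0.9, -1.3]
opening: 0.098
```

```bash
python3 -c "
from h import *
status()
"
```

```text
t 8.27 pos [474.07  72.7   10.39] rot [-1.57  0.   -1.22] F [-0.05  0.87 -1.26] M [-0.11  0.03  0.  ] open 0.09752375597138667
d 57.72260447621981 bearing-180 -69.59038316825044 yaw -69.89933248992685 tau_z on bar from eye -0.011489136617177525
```

{"op": "drive_tool", "data": {"steps": [{"slide":[0.0001,0,0.0029],"dr":[0,0.05,0],"fingers":0.0},{"slide":[0.0003,0,0.0057],"dr":[0,0.1,0],"fingers":0.0},{"slide":[0.0006,0,0.0086],"dr":[0,0.15,0],"fingers":0.0},{"slide":[0.0011,0,0.0114],"dr":[0,0.2,0],"fingers":0.0},{"slide":[0.0018,0,0.0142],"dr":[0,0.25,0],"fingers":0.0}]}}

```text
t: 8.68
eef_pos: [487.0, 75.6, 10.3]
tcp_rot: [-1.572, 0.0, -1.464]
ft_force: [-0.3, 0.1, -1.2]
opening: 0.095
```

```bash
python3 -c "
from h import *
status()
"
```

```text
t 8.68 pos [487.04  75.57  10.35] rot [-1.57  0.   -1.46] F [-0.32  0.14 -1.18] M [-0.02  0.04  0.16] open 0.09543203218395344
d 57.4204808301771 bearing-180 -82.83734148808428 yaw -83.89215005747226 tau_z on bar from eye 0.17759905300937232
```

{"op": "drive_tool", "data": {"steps": [{"slide":[0.0001,0,0.0034],"dr":[0,0.06,0],"fingers":0.0},{"slide":[0.0004,0,0.0069],"dr":[0,0.12,0],"fingers":0.0},{"slide":[0.0009,0,0.0103],"dr":[0,0.18,0],"fingers":0.0},{"slide":[0.0016,0,0.0137],"dr":[0,0.24,0],"fingers":0.0},{"slide":[0.0026,0,0.017],"dr":[0,0.3,0],"fingers":0.0}]}}

```text
t: 9.1
eef_pos: [504.1, 74.9, 10.3]
tcp_rot: [-1.572, 0.0, -1.765]
ft_force: [-0.3, 2.4, -1.1]
opening: 0.093
```

```bash
python3 -c "
from h import *
status()
optics.read_camera('top');status();env.state()
"
```

```text
t 9.10 pos [504.07  74.91  10.26] rot [-1.57  0.   -1.76] F [-0.34  2.38 -1.1 ] M [0.32 0.07 0.03] open 0.09333069703583002
d 57.166160538305 bearing-180 -99.94557476788273 yaw -101.10537320686385 tau_z on bar from eye 0.0680984375577576
t 9.15 pos [504.7   74.79  10.31] rot [-1.57  0.   -1.77] F [-0.48  1.63 -1.53] M [0.33 0.24 0.05] open 0.09971608008236585
d 57.16224683291913 bearing-180 -100.58305757236876 yaw -101.37597630519375 tau_z on bar from eye 0.09451796533688106
```

{"op": "drive_tool", "data": {"steps": [{"slide":[0,0,0.0017],"dr":[0,0.03,0],"fingers":0.0},{"slide":[0.0001,0,0.0034],"dr":[0,0.06,0],"fingers":0.0},{"slide":[0.0002,0,0.0051],"dr":[0,0.09,0],"fingers":0.0},{"slide":[0.0004,0,0.0068],"dr":[0,0.12,0],"fingers":0.0},{"slide":[0.0006,0,0.0085],"dr":[0,0.15,0],"fingers":0.0}]}}

```text
t: 9.57
eef_pos: [512.3, 72.7, 10.3]
tcp_rot: [-1.572, 0.0, -1.913]
ft_force: [0.7, 2.6, -1.9]
opening: 0.097
```

```bash
python3 -c "
from h import *
status()
"
```

```text
t 9.57 pos [512.31  72.68  10.29] rot [-1.57  0.   -1.91] F [ 0.67  2.63 -1.88] M [0.42 0.05 0.06] open 0.09732048467456982
d 57.03324979263079 bearing-180 -108.51552369321959 yaw -109.58125695897972 tau_z on bar from eye 0.07283585243391011
```

{"op": "drive_tool", "data": {"steps": [{"slide":[0,0,0.0017],"dr":[0,0.03,0],"fingers":0.0},{"slide":[0.0001,0,0.0034],"dr":[0,0.06,0],"fingers":0.0},{"slide":[0.0002,0,0.0051],"dr":[0,0.09,0],"fingers":0.0}]}}

```text
t: 9.82
eef_pos: [517.1, 70.8, 10.3]
tcp_rot: [-1.572, 0.0, -2.003]
ft_force: [0.7, 3.0, -2.0]
opening: 0.096
```

```bash
python3 -c "
from h import *
status()
"
```

```text
t 9.82 pos [517.07  70.81  10.28] rot [-1.57  0.   -2.  ] F [ 0.72  2.98 -1.98] M [ 0.38 -0.    0.06] open 0.09571851581454993
d 56.99371955084349 bearing-180 -113.65354872523336 yaw -114.73654178313329 tau_z on bar from eye 0.08804508483054957
```

{"op": "drive_tool", "data": {"steps": [{"slide":[0,0,0.0011],"dr":[0,0.02,0],"fingers":0.0},{"slide":[0,0,0.0023],"dr":[0,0.04,0],"fingers":0.0},{"slide":[0.0001,0,0.0034],"dr":[0,0.06,0],"fingers":0.0}]}}

```text
t: 10.07
eef_pos: [520.4, 69.2, 10.3]
tcp_rot: [-1.572, -0.0, -2.065]
ft_force: [0.9, 2.7, -1.1]
opening: 0.098
```

```bash
python3 -c "
from h import *
status()
"
```

```text
t 10.07 pos [520.37  69.18  10.34] rot [-1.57 -0.   -2.07] F [ 0.86  2.74 -1.14] M [0.48 0.03 0.11] open 0.09769572438303063
d 56.94889327813836 bearing-180 -117.35695515561886 yaw -118.336060622737 tau_z on bar from eye 0.13946893262154658
```

{"op": "drive_tool", "data": {"steps": [{"slide":[0,0,0.0011],"dr":[0,0.02,0],"fingers":0.0},{"slide":[0,0,0.0023],"dr":[0,0.04,0],"fingers":0.0},{"slide":[0.0001,0,0.0034],"dr":[0,0.06,0],"fingers":0.0}]}}

```text
t: 10.32
eef_pos: [523.5, 67.4, 10.3]
tcp_rot: [-1.572, -0.0, -2.127]
ft_force: [1.3, 3.8, -2.1]
opening: 0.098
```

```bash
python3 -c "
from h import *
status()
"
```

```text
t 10.32 pos [523.5   67.41  10.33] rot [-1.57 -0.   -2.13] F [ 1.34  3.77 -2.14] M [ 0.53 -0.09  0.09] open 0.09798241758393497
d 56.9323388465753 bearing-180 -120.97725665597515 yaw -121.88129287096143 tau_z on bar from eye 0.13213379493015595
```

{"op": "drive_tool", "data": {"steps": [{"slide":[0,0,0.0011],"dr":[0,0.02,0],"fingers":0.0},{"slide":[0,0,0.0023],"dr":[0,0.04,0],"fingers":0.0},{"slide":[0.0001,0,0.0034],"dr":[0,0.06,0],"fingers":0.0}]}}

```text
t: 10.57
eef_pos: [526.4, 65.5, 10.3]
tcp_rot: [-1.571, -0.0, -2.188]
ft_force: [0.8, 3.0, -1.1]
opening: 0.099
```

```bash
python3 -c "
from h import *
status()
"
```

```text
t 10.57 pos [526.42  65.49  10.34] rot [-1.57 -0.   -2.19] F [ 0.83  3.02 -1.1 ] M [ 0.51 -0.06  0.09] open 0.09939224558486363
d 56.89152086480966 bearing-180 -124.48962064464929 yaw -125.34781891948558 tau_z on bar from eye 0.14672724385499672
```

{"op": "drive_tool", "data": {"steps": [{"slide":[0,0,0.0011],"dr":[0,0.02,0],"fingers":0.0},{"slide":[0,0,0.0023],"dr":[0,0.04,0],"fingers":0.0},{"slide":[0.0001,0,0.0034],"dr":[0,0.06,0],"fingers":0.0}]}}

```text
t: 10.82
eef_pos: [529.2, 63.4, 10.3]
tcp_rot: [-1.571, -0.0, -2.248]
ft_force: [0.6, 3.4, -2.4]
opening: 0.097
```

```bash
python3 -c "
from h import *
status()
"
```

```text
t 10.82 pos [529.18  63.43  10.34] rot [-1.57 -0.   -2.25] F [ 0.57  3.39 -2.36] M [ 0.48 -0.03  0.02] open 0.09669973430208259
d 56.86202209891962 bearing-180 -127.96607677476132 yaw -128.790864519792 tau_z on bar from eye 0.10779601681336998
```

{"op": "drive_tool", "data": {"steps": [{"slide":[0,0,0.0011],"dr":[0,0.02,0],"fingers":0.0},{"slide":[0,0,0.0023],"dr":[0,0.04,0],"fingers":0.0}]}}

```text
t: 10.98
eef_pos: [530.9, 62.0, 10.3]
tcp_rot: [-1.571, -0.0, -2.288]
ft_force: [0.5, 2.9, -2.7]
opening: 0.094
```

```bash
python3 -c "
from h import *
status()
"
```

```text
t 10.98 pos [530.95  61.99  10.35] rot [-1.57 -0.   -2.29] F [ 0.5   2.87 -2.73] M [ 0.45 -0.04  0.09] open 0.0939224006831437
d 56.85549886028534 bearing-180 -130.26345576169842 yaw -131.08408411506585 tau_z on bar from eye 0.17630835572585551
```

{"op": "drive_tool", "data": {"steps": [{"slide":[0,0,0.0011],"dr":[0,0.02,0],"fingers":0.0},{"slide":[0,0,0.0023],"dr":[0,0.04,0],"fingers":0.0}]}}

```text
t: 11.15
eef_pos: [532.6, 60.5, 10.4]
tcp_rot: [-1.571, -0.0, -2.328]
ft_force: [0.5, 2.7, -1.6]
opening: 0.096
```

```bash
python3 -c "
from h import *
status()
"
```

```text
t 11.15 pos [532.63  60.49  10.36] rot [-1.57 -0.   -2.33] F [ 0.53  2.72 -1.65] M [ 0.45 -0.04  0.06] open 0.09581163089466488
d 56.852980389310765 bearing-180 -132.5337874622819 yaw -133.37406772505392 tau_z on bar from eye 0.14499219647379458
```

{"op": "drive_tool", "data": {"steps": [{"slide":[0,0,0.0011],"dr":[0,0.02,0],"fingers":0.0},{"slide":[0,0,0.0023],"dr":[0,0.04,0],"fingers":0.0}]}}

```text
t: 11.32
eef_pos: [534.3, 58.9, 10.3]
tcp_rot: [-1.571, -0.0, -2.368]
ft_force: [0.4, 2.4, -1.7]
opening: 0.096
```

```bash
python3 -c "
from h import *
status()
"
```

```text
t 11.32 pos [534.29  58.93  10.35] rot [-1.57 -0.   -2.37] F [ 0.41  2.44 -1.71] M [ 0.42 -0.01  0.01] open 0.09643706989520559
d 56.86144284322158 bearing-180 -134.83087021609467 yaw -135.6644755278246 tau_z on bar from eye 0.0935304212461463
```

{"op": "drive_tool", "data": {"steps": [{"slide":[0,0,0.0011],"dr":[0,0.02,0],"fingers":0.0},{"slide":[0,0,0.0023],"dr":[0,0.04,0],"fingers":0.0}]}}

```text
t: 11.48
eef_pos: [535.9, 57.2, 10.3]
tcp_rot: [-1.571, -0.0, -2.408]
ft_force: [0.5, 2.8, -2.1]
opening: 0.094
```

```bash
python3 -c "
from h import *
status()
"
```

```text
t 11.48 pos [535.88  57.25  10.33] rot [-1.57 -0.   -2.41] F [ 0.53  2.81 -2.15] M [ 0.43 -0.03  0.05] open 0.09367781642119331
d 56.84490217966918 bearing-180 -137.16357915826183 yaw -137.95736840078536 tau_z on bar from eye 0.14843719140578823
```

{"op": "drive_tool", "data": {"steps": [{"slide":[0,0,0.0011],"dr":[0,0.02,0],"fingers":0.0},{"slide":[0,0,0.0023],"dr":[0,0.04,0],"fingers":0.0}]}}

```text
t: 11.65
eef_pos: [537.4, 55.6, 10.3]
tcp_rot: [-1.571, -0.0, -2.448]
ft_force: [-0.3, 3.1, -2.1]
opening: 0.095
```

```bash
python3 -c "
from h import *
status()
"
```

```text
t 11.65 pos [537.45  55.56  10.34] rot [-1.57 -0.   -2.45] F [-0.3   3.11 -2.11] M [0.41 0.03 0.06] open 0.09522659187854741
d 56.88885309569643 bearing-180 -139.48198203866295 yaw -140.24511623179268 tau_z on bar from eye 0.20193066330545564
```

{"op": "drive_tool", "data": {"steps": [{"slide":[0,0,0.0011],"dr":[0,0.02,0],"fingers":0.0},{"slide":[0,0,0.0011],"dr":[0,0.02,0],"fingers":0.0}]}}

```text
t: 11.82
eef_pos: [538.2, 54.6, 10.3]
tcp_rot: [-1.571, -0.0, -2.468]
ft_force: [0.9, 1.5, -2.5]
opening: 0.095
```

```bash
python3 -c "
from h import *
status()
"
```

```text
t 11.82 pos [538.19  54.62  10.34] rot [-1.57 -0.   -2.47] F [ 0.9   1.51 -2.48] M [ 0.38 -0.04  0.04] open 0.09536538873530535
d 56.85886031154603 bearing-180 -140.68601474639726 yaw -141.38963060566013 tau_z on bar from eye 0.06924130955820872
```

{"op": "drive_tool", "data": {"steps": [{"slide":[0,0,0.0011],"dr":[0,0.02,0],"fingers":0.0},{"slide":[0,0,0.0011],"dr":[0,0.02,0],"fingers":0.0}]}}

```text
t: 11.98
eef_pos: [538.8, 53.8, 10.3]
tcp_rot: [-1.571, -0.0, -2.487]
ft_force: [1.1, 3.1, -1.9]
opening: 0.1
```

```bash
python3 -c "
from h import *
status()
"
```

```text
t 11.98 pos [538.82  53.82  10.32] rot [-1.57 -0.   -2.49] F [ 1.14  3.09 -1.87] M [ 0.3  -0.05  0.02] open 0.10025852816823785
d 56.84265104175487 bearing-180 -141.71628814942179 yaw -142.5128473186785 tau_z on bar from eye 0.11636041552271832
```

{"op": "drive_tool", "data": {"steps": [{"slide":[0,0,0.0011],"dr":[0,0.02,0],"fingers":0.0},{"slide":[0,0,0.0011],"dr":[0,0.02,0],"fingers":0.0}]}}

```text
t: 12.15
eef_pos: [539.5, 52.9, 10.3]
tcp_rot: [-1.571, -0.0, -2.507]
ft_force: [0.3, 2.4, -2.0]
opening: 0.095
```

```bash
python3 -c "
from h import *
status()
"
```

```text
t 12.15 pos [539.48  52.95  10.34] rot [-1.57 -0.   -2.51] F [ 0.28  2.4  -2.01] M [ 0.31 -0.04  0.09] open 0.09506998123840288
d 56.83643370711229 bearing-180 -142.81806554598316 yaw -143.66395784248502 tau_z on bar from eye 0.1861175692879663
```

```bash
python3 -c "
from h import *
for n in('side','top'):
    im=optics.read_camera(n);cv2.imwrite(f'pics/{n}10.png',im[:,:,::-1])
a=cv2.imread('pics/side10.png')[180:225,200:260];b=cv2.imread('pics/top10.png')[205:245,240:300]
cv2.imwrite('pics/c10.png',np.vstack([cv2.resize(q,None,fx=7,fy=7,interpolation=cv2.INTER_CUBIC) for q in(a,b)]))
status()"
```

```text
t 12.25 pos [539.45  53.02  10.33] rot [-1.57 -0.   -2.51] F [ 0.22  1.84 -2.67] M [ 0.28 -0.06  0.08] open 0.095780713900268
d 56.85464882194618 bearing-180 -142.7409100978237 yaw -143.57511502267957 tau_z on bar from eye 0.15264578346486074
```

View pics/c10.png

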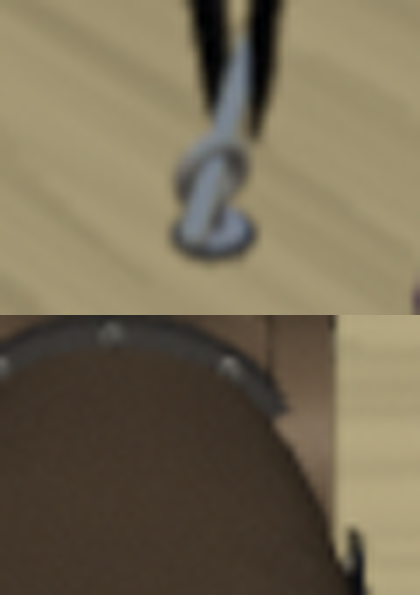

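{"op": "drive_tool", "data": {"steps": [{"slide":[0,0,0.0011],"dr":[0,0.02,0],"fingers":0.0},{"slide":[0,0,0.0011],"dr":[0,0.02,0],"fingers":0.0}]}}

```text
t: 12.42
eef_pos: [540.2, 52.1, 10.3]
tcp_rot: [-1.571, -0.0, -2.527]
ft_force: [0.9, 2.1, -2.5]
opening: 0.095
```

```bash
python3 -c "
from h import *
status()
"
```

```text
t 12.42 pos [540.16  52.07  10.34] rot [-1.57 -0.   -2.53] F [ 0.88  2.11 -2.53] M [ 0.31 -0.07  0.09] open 0.09504043087793915
d 56.854617912336664 bearing-180 -143.9294443921461 yaw -144.81079023225723 tau_z on bar from eye 0.1546811417294387
```

{"op": "drive_tool", "data": {"steps": [{"slide":[0,0,0.0011],"dr":[0,0.02,0],"fingers":0.0},{"slide":[0,0,0.0011],"dr":[0,0.02,0],"fingers":0.0}]}}

```text
t: 12.58
eef_pos: [540.7, 51.2, 10.3]
tcp_rot: [-1.572, -0.001, -2.547]
ft_force: [0.1, 3.2, -2.8]
opening: 0.098
```

```bash
python3 -c "
from h import *
status()
"
```

```text
t 12.58 pos [540.7   51.23  10.32] rot [-1.57 -0.   -2.55] F [ 0.08  3.21 -2.75] M [0.41 0.01 0.07] open 0.09768578267702752
d 56.80690055099894 bearing-180 -144.93769393295938 yaw -145.95864349702353 tau_z on bar from eye 0.21351019973482052
```

{"op": "drive_tool", "data": {"steps": [{"slide":[0,0,0.0011],"dr":[0,0.02,0],"fingers":0.0},{"slide":[0,0,0.0011],"dr":[0,0.02,0],"fingers":0.0}]}}

```text
t: 12.75
eef_pos: [541.3, 50.4, 10.3]
tcp_rot: [-1.572, -0.001, -2.567]
ft_force: [-0.2, 3.9, -2.7]
opening: 0.094
```

```bash
python3 -c "
from h import *
status()
"
```

```text
t 12.75 pos [541.28  50.39  10.32] rot [-1.57 -0.   -2.57] F [-0.19  3.89 -2.73] M [0.57 0.04 0.15] open 0.09375671289352522
d 56.80158361088281 bearing-180 -145.97265502572074 yaw -147.10474553066274 tau_z on bar from eye 0.3432431395078482
```

{"op": "drive_tool", "data": {"steps": [{"slide":[0,0,0],"dr":[0,0,0],"fingers":0.0},{"slide":[0,0,0],"dr":[0,0,0],"fingers":0.0}]}}

```text
t: 12.92
eef_pos: [541.2, 50.5, 10.3]
tcp_rot: [-1.572, -0.001, -2.566]
ft_force: [-0.2, 3.6, -2.4]
opening: 0.094
```

```bash
python3 -c "
from h import *
status()
"
```

```text
t 12.92 pos [541.24  50.46  10.33] rot [-1.57 -0.   -2.57] F [-0.24  3.57 -2.43] M [0.58 0.11 0.14] open 0.0939148572958885
d 56.81199723965263 bearing-180 -145.89121614906853 yaw -147.0003381164747 tau_z on bar from eye 0.317068855510238
```

{"op": "drive_tool", "data": {"steps": [{"slide":[0,0,0],"dr":[0,0,0],"fingers":0.0}]}}

```text
t: 13.0
eef_pos: [541.2, 50.4, 10.3]
tcp_rot: [-1.572, -0.001, -2.566]
ft_force: [-0.4, 3.9, -2.3]
opening: 0.096
```

```bash
python3 -c "
from h import *
status()
"
```

```text
t 13.00 pos [541.23  50.43  10.3 ] rot [-1.57 -0.   -2.57] F [-0.44  3.93 -2.27] M [0.61 0.12 0.15] open 0.09645972922814583
d 56.79190568542961 bearing-180 -145.91181446844155 yaw -147.00172127893796 tau_z on bar from eye 0.3452308538484398
```

Torque climbed from about 0.14 to a steady 0.33 N m, so the collar is seated and snug. Backing the bar off to the hole's axis now.

{"op": "drive_tool", "data": {"steps": [{"slide":[0.0001,0,-0.0046],"dr":[0,-0.08,0],"fingers":0.0},{"slide":[0.0009,0,-0.0102],"dr":[0,-0.18,0],"fingers":0.0},{"slide":[0.0022,0,-0.0157],"dr":[0,-0.28,0],"fingers":0.0},{"slide":[0.0041,0,-0.0211],"dr":[0,-0.38,0],"fingers":0.0},{"slide":[0.0064,0,-0.0263],"dr":[0,-0.48,0],"fingers":0.0}]}}

```text
t: 13.42
eef_pos: [521.6, 68.9, 10.5]
tcp_rot: [-1.571, -0.0, -2.081]
ft_force: [-0.2, 0.4, -1.2]
opening: 0.097
```

{"op": "drive_tool", "data": {"steps": [{"slide":[0.0003,0,-0.0057],"dr":[0,-0.1,0],"fingers":0.0},{"slide":[0.0011,0,-0.0113],"dr":[0,-0.2,0],"fingers":0.0},{"slide":[0.0011,0,-0.0113],"dr":[0,-0.2,0],"fingers":0.0},{"slide":[0.0011,0,-0.0113],"dr":[0,-0.2,0],"fingers":0.0}]}}

```text
t: 13.75
eef_pos: [511.5, 73.4, 10.5]
tcp_rot: [-1.571, 0.0, -1.889]
ft_force: [1.0, 0.0, -1.0]
opening: 0.097
```

```bash
python3 -c "
from h import *
im=optics.read_camera('side');cv2.imwrite('pics/side11.png',im[:,:,::-1])
a=im[175:225,195:265,::-1]
cv2.imwrite('pics/c11.png',cv2.resize(a,None,fx=9,fy=9,interpolation=cv2.INTER_CUBIC))
status()"
```

```text
t 13.80 pos [511.71  73.36  10.51] rot [-1.57  0.   -1.89] F [ 0.09  0.5  -0.76] M [-0.11  0.08  0.03] open 0.096097441947223
d 57.48823330405018 bearing-180 -107.73669919427624 yaw -108.24844275709293 tau_z on bar from eye 0.03779447105156703
```

View pics/c11.png

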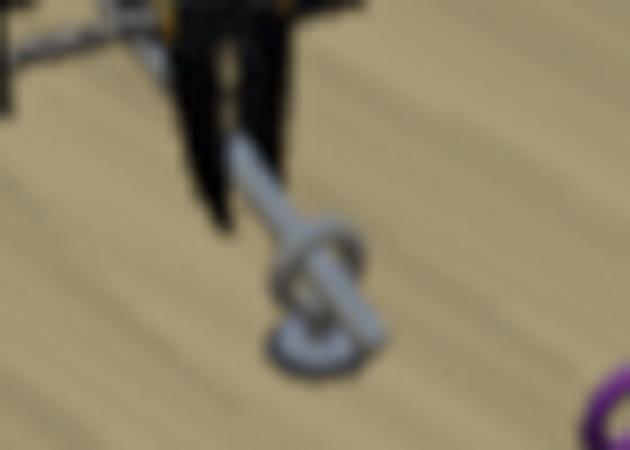

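{"op": "drive_tool", "data": {"steps": [{"slide":[-0.01,0,0],"dr":[0,0,0],"fingers":0.0},{"slide":[-0.025,0,0],"dr":[0,0,0],"fingers":0.0},{"slide":[-0.04,0,0],"dr":[0,0,0],"fingers":0.0},{"slide":[-0.055,0,0],"dr":[0,0,0],"fingers":0.0},{"slide":[-0.07,0,0],"dr":[0,0,0],"fingers":0.0}]}}

```text
t: 14.22
eef_pos: [533.7, 141.3, 10.4]
tcp_rot: [-1.571, 0.0, -1.888]
ft_force: [-0.3, -0.9, -1.0]
opening: 0.096
```

{"op": "drive_tool", "data": {"steps": [{"slide":[-0.008,0,0],"dr":[0,0,0],"fingers":0.0},{"slide":[-0.008,0,0],"dr":[0,0,0],"fingers":0.0},{"slide":[-0.008,-0.02,0],"dr":[0,0,0],"fingers":0.0},{"slide":[-0.008,-0.055,0],"dr":[0,0,0],"fingers":0.0},{"slide":[-0.008,-0.09,0],"dr":[0,0,0],"fingers":0.0}]}}

```text
t: 14.63
eef_pos: [534.6, 147.2, 100.5]
tcp_rot: [-1.574, -0.001, -1.887]
ft_force: [1.4, -0.2, -0.6]
opening: 0.097
```

```bash
python3 -c "
from h import *
im=optics.read_camera('side');cv2.imwrite('pics/side12.png',im[:,:,::-1])
status();go(448,-297,105,-.372)"
```

```text
t 14.68 pos [537.44 147.71 107.32] rot [-1.57  0.   -1.89] F [3.53 1.09 5.97] M [-0.04 -0.08  0.03] open 0.09445246173334806
d 136.15981009113779 bearing-180 -108.5140698657835 yaw -108.08450484371764 tau_z on bar from eye -0.3781359589885634
14.6833 [537.4358 147.713  107.3165] [-1.5657  0.0029 -1.8864] [3.5251 1.0895 5.9701] [-0.0352 -0.0819  0.0299] 0.09445246173334806 slide [0.4505 0.0013 0.053 ] dr [-0.0063 -1.5144  0.0015]
```

View pics/side12.png

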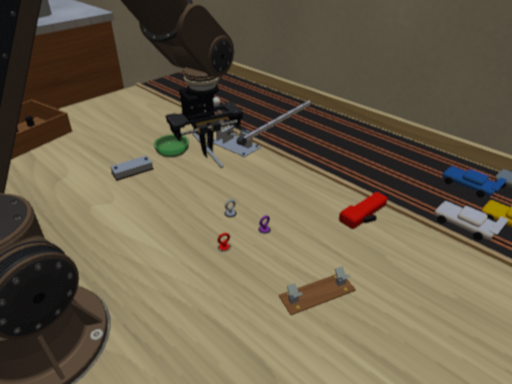

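{"op": "drive_tool", "data": {"steps": [{"slide":[0.02,0,0.002],"dr":[0,-0.1,0],"fingers":0.0},{"slide":[0.05,0,0.006],"dr":[0,-0.2,0],"fingers":0.0},{"slide":[0.085,0,0.01],"dr":[0,-0.31,0],"fingers":0.0},{"slide":[0.12,0,0.014],"dr":[0,-0.42,0],"fingers":0.0},{"slide":[0.155,0,0.018],"dr":[0,-0.53,0],"fingers":0.0}]}}

```text
t: 15.1
eef_pos: [503.8, -6.9, 100.3]
tcp_rot: [-1.571, 0.0, -1.35]
ft_force: [0.5, -0.7, -0.9]
opening: 0.097
```

```bash
python3 -c "
from h import *
go(448,-297,105,-.372)
import math
T=cv2.imread('pics/top6.png')[:,:,::-1].astype(int)
S=cv2.imread('pics/side12.png')[:,:,::-1].astype(int)
for n,im,bx in(('top',T,(365,195,415,285)),('side',S,(270,260,370,312))):
    m=grey(im.astype(np.uint8),bx,-25);q,l,st,ce=cv2.connectedComponentsWithStats(m)
    c=[ce[i] for i in range(1,q) if st[i,4]>8];print(n,st[1:],c)
    for u in c:print(onz(n,u,34))
"
```

```text
15.1 [503.7814  -6.8688 100.2655] [-1.5714  0.0003 -1.3505] [ 0.5113 -0.6581 -0.9233] [-0.0884 -0.0163  0.0077] 0.09674837570970729 slide [ 0.2709 -0.0048 -0.1178] dr [ 0.0004 -0.9785 -0.0006]
top [[390 217  12  10  82]
 [376 256  13  10  77]] [array([395.0732, 221.8902]), array([382.1429, 260.4156])]
[ 494.9257 -314.7545   34.    ]
[ 392.8632 -275.4608   34.    ]
side [[335 267  15  19 173]
 [287 283  15  21 187]] [array([340.7283, 275.815 ]), array([293.1979, 293.0481])]
[ 485.598  -317.8481   34.    ]
[ 384.874  -278.6085   34.    ]
```

{"op": "drive_tool", "data": {"steps": [{"slide":[0.035,0,-0.015],"dr":[0,-0.11,0],"fingers":0.0},{"slide":[0.07,0,-0.03],"dr":[0,-0.22,0],"fingers":0.0},{"slide":[0.105,-0.002,-0.046],"dr":[0,-0.33,0],"fingers":0.0},{"slide":[0.14,-0.003,-0.061],"dr":[0,-0.44,0],"fingers":0.0},{"slide":[0.175,-0.004,-0.076],"dr":[0,-0.55,0],"fingers":0.0}]}}

```text
t: 15.52
eef_pos: [467.2, -191.8, 104.3]
tcp_rot: [-1.571, 0.001, -0.809]
ft_force: [0.6, -0.6, -0.4]
opening: 0.098
```

```bash
python3 -c "
from h import *
go(445.5,-297,105,-.372)"
```

```text
15.5167 [ 467.2479 -191.7963  104.2667] [-1.5711  0.0006 -0.8091] [ 0.6048 -0.6196 -0.3685] [-0.0469 -0.0311 -0.0255] 0.09815100865056026 slide [ 0.0611 -0.0007 -0.0883] dr [ 0.0002 -0.4371 -0.0007]
```

{"op": "drive_tool", "data": {"steps": [{"slide":[0.018,0,-0.026],"dr":[0,-0.11,0],"fingers":0.0},{"slide":[0.035,0,-0.05],"dr":[0,-0.22,0],"fingers":0.0},{"slide":[0.05,0,-0.072],"dr":[0,-0.33,0],"fingers":0.0},{"slide":[0.06,0,-0.086],"dr":[0,-0.437,0],"fingers":0.0},{"slide":[0.06,0,-0.086],"dr":[0,-0.437,0],"fingers":0.0}]}}

```text
t: 15.93
eef_pos: [446.1, -295.7, 104.0]
tcp_rot: [-1.571, -0.0, -0.374]
ft_force: [-0.3, 0.8, -1.9]
opening: 0.095
```

{"op": "drive_tool", "data": {"steps": [{"slide":[0,0.02,0],"dr":[0,0,0],"fingers":0.0},{"slide":[0,0.04,0],"dr":[0,0,0],"fingers":0.0},{"slide":[0,0.06,0],"dr":[0,0,0],"fingers":0.0},{"slide":[0,0.06,0],"dr":[0,0,0],"fingers":0.0}]}}

```text
t: 16.27
eef_pos: [445.5, -291.1, 41.4]
tcp_rot: [-1.569, 0.005, -0.379]
ft_force: [-0.2, 0.5, -0.6]
opening: 0.098
```

```bash
python3 -c "
from h import *
im=optics.read_camera('side');cv2.imwrite('pics/side13.png',im[:,:,::-1])
a=im[200:320,240:380,::-1]
cv2.imwrite('pics/c13.png',cv2.resize(a,None,fx=4,fy=4,interpolation=cv2.INTER_CUBIC))
go(445.5,-297,16,-.372)"
```

```text
16.3167 [ 446.1045 -291.5445   42.9883] [-1.5696  0.0041 -0.3784] [-0.293   0.3239 -0.2806] [-0.0066  0.0581 -0.0194] 0.09592862957058987 slide [ 0.0016  0.027  -0.0053] dr [-0.0012 -0.0064 -0.0041]
```

View pics/c13.png

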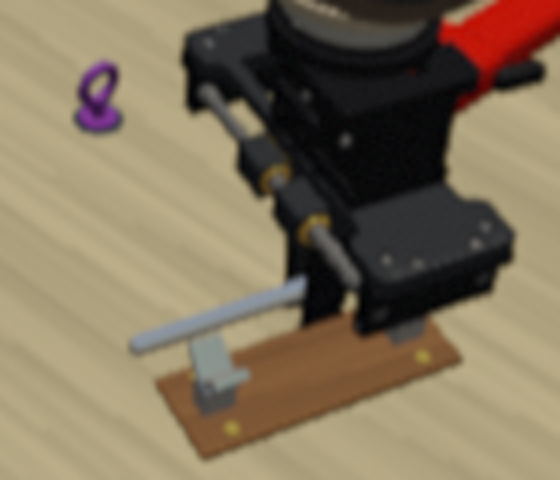

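{"op": "drive_tool", "data": {"steps": [{"slide":[0.001,0,-0.005],"dr":[0,-0.006,-0.003],"fingers":0.0},{"slide":[0.001,0,-0.005],"dr":[0,-0.006,-0.003],"fingers":0.0},{"slide":[0.001,0.004,-0.005],"dr":[0,-0.006,-0.003],"fingers":0.0},{"slide":[0.001,0.01,-0.005],"dr":[0,-0.006,-0.003],"fingers":0.0},{"slide":[0.001,0.01,-0.005],"dr":[0,-0.006,-0.003],"fingers":0.0}]}}

```text
t: 16.73
eef_pos: [445.9, -297.3, 33.7]
tcp_rot: [-1.571, -0.002, -0.371]
ft_force: [0.3, 0.0, -0.9]
opening: 0.099
```

```bash
python3 -c "
from h import *
go(445.5,-296.8,16,-.372)"
```

```text
16.7333 [ 445.856  -297.3072   33.7387] [-1.5706 -0.002  -0.3708] [ 0.2965  0.0153 -0.8812] [ 0.0135  0.0273 -0.0131] 0.09928615060015486 slide [-0.0006  0.0177  0.0003] dr [-0.0002  0.0012  0.002 ]
```

{"op": "drive_tool", "data": {"steps": [{"slide":[0,0.005,0],"dr":[0,0.001,0.002],"fingers":0.0},{"slide":[0,0.01,0],"dr":[0,0.001,0.002],"fingers":0.0},{"slide":[0,0.0145,0],"dr":[0,0.001,0.002],"fingers":0.0},{"slide":[0,0.017,0],"dr":[0,0.001,0.002],"fingers":0.0},{"slide":[0,0.0172,0],"dr":[0,0.001,0.002],"fingers":0.0}]}}

```text
t: 17.15
eef_pos: [445.9, -297.3, 16.3]
tcp_rot: [-1.57, 0.001, -0.372]
ft_force: [-0.9, -0.2, -1.5]
opening: 0.093
```

```bash
python3 -c "
from h import *
go(445.9,-296.9,16,-.372)"
```

```text
17.15 [ 445.8996 -297.3154   16.3276] [-1.5704  0.0006 -0.3716] [-0.9105 -0.1618 -1.4815] [ 0.003   0.0133 -0.0193] 0.09328696273668156 slide [-0.0002  0.0003  0.0004] dr [-0.0004  0.0004 -0.0006]
```

{"op": "drive_tool", "data": {"steps": [{"slide":[0,0.0007,0],"dr":[0,0,0],"fingers":0.0},{"slide":[0,0.0007,0],"dr":[0,0,0],"fingers":0.0},{"slide":[0,0.0007,0],"dr":[0,0,0],"fingers":0.0}]}}

```text
t: 17.4
eef_pos: [446.2, -297.6, 16.4]
tcp_rot: [-1.571, -0.001, -0.372]
ft_force: [-0.5, 0.4, -0.9]
opening: 0.096
```

```bash
python3 -c "
from h import *
im=optics.read_camera('side')
a=im[220:320,250:370,::-1]
cv2.imwrite('pics/c14.png',cv2.resize(a,None,fx=5,fy=5,interpolation=cv2.INTER_CUBIC))
go(445.9,-296.9,16,-.372)"
```

```text
17.45 [ 446.1669 -297.5632   16.505 ] [-1.5709 -0.0006 -0.3715] [-0.3631 -0.3557 -0.4329] [ 0.0004  0.0065 -0.0212] 0.096942917878497 slide [-0.0005  0.0005  0.0005] dr [0.0001 0.0005 0.0006]
```

View pics/c14.png

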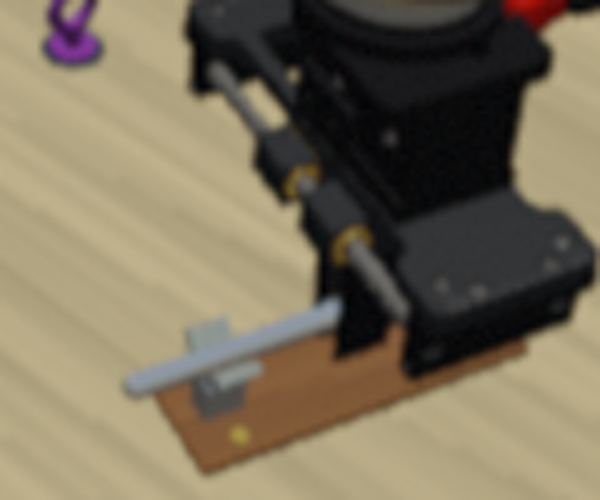

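{"op": "drive_tool", "data": {"steps": [{"slide":[0,0.0006,0.0003],"dr":[0,0,0],"fingers":0.0},{"slide":[0,0.0006,0.0003],"dr":[0,0,0],"fingers":0.012},{"slide":[0,0.0006,0.0003],"dr":[0,0,0],"fingers":0.03},{"slide":[0,0.0006,0.0003],"dr":[0,0,0],"fingers":0.05},{"slide":[0,0.0006,0.0003],"dr":[0,0,0],"fingers":0.05}]}}

```text
t: 17.87
eef_pos: [446.3, -297.2, 15.8]
tcp_rot: [-1.571, -0.0, -0.372]
ft_force: [0.5, -0.6, 0.3]
opening: 0.28
```

{"op": "drive_tool", "data": {"steps": [{"slide":[0,0,0],"dr":[0,0,0],"fingers":0.05},{"slide":[0,0,0],"dr":[0,0,0],"fingers":0.05},{"slide":[0,0,0],"dr":[0,0,0],"fingers":0.05}]}}

```text
t: 18.12
eef_pos: [446.2, -297.2, 15.8]
tcp_rot: [-1.571, -0.0, -0.372]
ft_force: [0.3, 0.1, 0.0]
opening: 0.485
```

{"op": "drive_tool", "data": {"steps": [{"slide":[0,-0.015,0],"dr":[0,0,0],"fingers":0.05},{"slide":[0,-0.04,0],"dr":[0,0,0],"fingers":0.05},{"slide":[0,-0.075,0],"dr":[0,0,0],"fingers":0.05},{"slide":[0,-0.11,0],"dr":[0,0,0],"fingers":0.05},{"slide":[0,-0.14,0],"dr":[0,0,0],"fingers":0.05}]}}

```text
t: 18.53
eef_pos: [446.1, -297.2, 157.8]
tcp_rot: [-1.571, -0.001, -0.372]
ft_force: [-0.1, 0.6, 0.4]
opening: 0.525
```

{"op": "drive_tool", "data": {"steps": [{"slide":[0,0,0.04],"dr":[0,0,0],"fingers":0.05},{"slide":[0,0,0.08],"dr":[0,0,0],"fingers":0.05},{"slide":[0,0,0.12],"dr":[0,0,0],"fingers":0.05},{"slide":[0,0,0.16],"dr":[0,0,0],"fingers":0.05},{"slide":[0,0,0.2],"dr":[0,0,0],"fingers":0.05}]}}

```text
t: 18.95
eef_pos: [519.1, -109.1, 156.0]
tcp_rot: [-1.571, -0.001, -0.372]
ft_force: [0.2, -0.9, 0.2]
opening: 0.527
```

{"op": "drive_tool", "data": {"steps": [{"slide":[0,0,0.04],"dr":[0,0,0],"fingers":0.05},{"slide":[0,0,0.08],"dr":[0,0,0],"fingers":0.05},{"slide":[0,0,0.12],"dr":[0,0,0],"fingers":0.05},{"slide":[0,0,0.14],"dr":[0,0,0],"fingers":0.05},{"slide":[0,0,0.14],"dr":[0,0,0],"fingers":0.05}]}}

```text
t: 19.37
eef_pos: [570.5, 23.3, 155.6]
tcp_rot: [-1.57, -0.001, -0.368]
ft_force: [-1.3, 0.5, -0.0]
opening: 0.528
```

```bash
python3 -c "
from h import *
for n in('side','top'):
    im=optics.read_camera(n);cv2.imwrite(f'pics/{n}15.png',im[:,:,::-1])
a=cv2.imread('pics/side15.png');b=cv2.imread('pics/top15.png')
W=np.hstack([cv2.resize(a[190:320,200:370],None,fx=2.3,fy=2.3),cv2.resize(b[190:320,260:420],None,fx=2.3,fy=2.3)])
cv2.imwrite('pics/c15.png',W)
T=barfit('top',b[:,:,::-1],(365,195,415,285),5);S=barfit('side',a[:,:,::-1],(270,255,370,312),8)
for n,e in(('top',T),('side',S)):
    P=[onz(n,u,34) for u in e];d=P[1]-P[0];print(n,e,'mid',(P[0]+P[1])/2,np.linalg.norm(d),np.degrees(np.arctan2(d[1],d[0])))
status()"
```

```text
top (array([377.24, 274.4 ], dtype=float32), array([400.31, 206.45], dtype=float32)) mid [ 446.18 -295.77   34.  ] 193.185201395969 -21.253724341819613
side (array([275.74, 296.17], dtype=float32), array([360.26, 265.83], dtype=float32)) mid [ 446.16 -295.21   34.  ] 194.22348107432055 -21.329589302606077
t 19.47 pos [569.45  20.18 155.52] rot [-1.57  0.   -0.37] F [ 0.43 -1.09 -0.11] M [-0.    0.04 -0.03] open 0.5245696141502685
d 75.26865261872557 bearing-180 -178.79570877834337 yaw -21.185194319084783 tau_z on bar from eye -0.11699164355048906
```

View pics/c15.png

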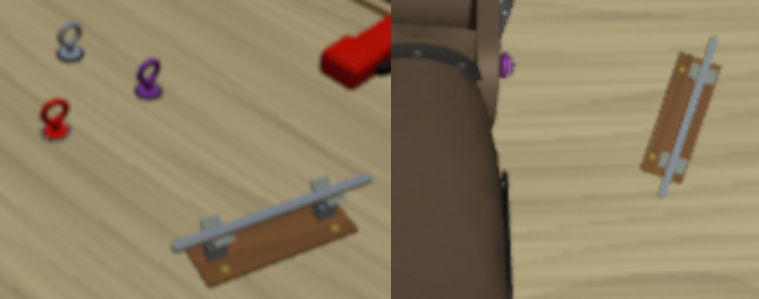

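View pics/side15.png

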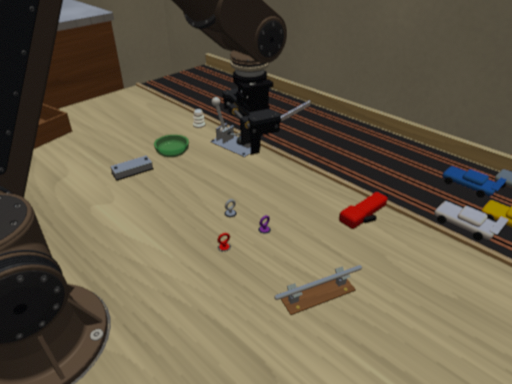

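The bar lies in both cradles, with ends at side (276,296) and (360,266), on the same line as at the start. The arm is clear of everything.

```bash
python3 -c "
from h import *
env.job_done();status()"
```

```text
the job is handed in; nothing more can be done
the job is handed in; nothing more can be done
```

The screw eye is tightened, the tommy bar is back in its rest, and the job is handed in. It was about 19.5 s on the robot's clock at that point.

**Tightening:** I slid the bar through the plain steel eye and left the purple and red look-alikes alone. I then turned the eye clockwise about 1.1 rad. The loose torque averaged about 0.14 N m. At the end it climbed steeply to a steady 0.32–0.35 N m, held for about a quarter of a second. That is inside the snug range and works out at about 33 N on the ring. I then backed the bar off and drew it out.

**Bar in its rest:** The last pictures from both cameras show it in both cradles. Its middle is about 2.5 mm from where I measured the rest's middle, and its axis is within about 0.01 rad of the rest's. The fingers are open and well clear.

**Limits of the checks:**
- **Collar seating:** I only felt this through the torque, because half a millimetre is too small for the cameras to show.
- **Camera agreement:** The two cameras differed by up to about 1.5 mm on the eye's position. They also missed each other by about 4 mm on the bar tip, mostly along the bar, so I lined up the insertion with fresh pictures and force readings.
- **Loose things and start lever:** They look unmoved in the side picture. I did not measure them.

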